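# Set out the sharpening plates from the locked strongbox

## Robot

A 7-joint arm with a two-finger parallel gripper is mounted at the origin on the work surface. World frame = base frame: x ahead of the robot, y to its left, z up, the work surface at z = 0. Lengths are in m, angles in rad, forces in N, time in s.
With the tool pointing down it reaches from about 0.425 to 0.875 m from the base axis. Payload 4.7 kg.
Tool frame: the origin (TCP) lies midway between the tips of the shut fingers; the grasp point (between the pads) lies 19 mm behind it; x points along the fingers, z is the direction in which the jaws open and shut, and the axes are right-handed (so a half turn about x gives the same grasp; the last joint's range is limited). The gripper opens to 87 mm and grips with 3 to 60 N. Pads are 19 mm wide; open, the fingers measure 117 mm over their backs; the gripper's body (75 mm by 190 mm) begins 51 mm behind the grasp point.
Start: joints at [1.12, 0.321, -0.07, 1.45, 0.023, 1.371, -0.057], TCP at [0.291, -0.581, 0.223] pointing down, gripper open.
Joint ranges: [-2.86, 2.86], [-0.3, 2.09], [-1.38, 1.24], [0.06, 2.45], [-1.56, 4.7], [0.09, 2.05], [-2.69, 2.69]. Speed limits (rad/s): [2.57, 2.57, 3.14, 3.14, 3.14, 3.14, 3.14].

## Interface

Orientations are given as a rotation vector (axis times angle).
In Python, from bench import ctrl, vision, close_job gives the robot as it stands. The module is installed in compiled form; this text tells all that it offers.
- The arm moves only by the tool servo_tool, never from a script. Its argument "commands" is a list that holds one entry, the list of rows, each a list of 7 numbers: the turn, a rotation vector about the tool's x, y, z in degrees, then the shift along the tool's x, y, z in mm, then the finger opening in mm, from 0 to 87. In form: [[[wx, wy, wz, x, y, z, grip], ...]]. A call has 1 to 5 rows; each row is the pose to reach, as a shift and turn from the pose commanded when the call began, along the tool's axes at that moment; what a row does not reach only later rows make up. A row lasts 1/8 s, in which the tool goes at most 62.5 mm and 10.7 degrees, less where a joint would pass 70% of its speed; a pose out of reach is approached as far as the arm can. A call with a gripper value outside its range is refused whole. The fingers move at their own pace and stop on an object; "newtons" is the grip in N (left out, the last holds). Time passes only in rows, so rows that repeat a pose let the fingers close. It gives the time, the measured TCP pose, the force and the opening at its end, in the units of the state.
- ctrl.get_state(): the state, without advancing time (a new reading comes with each control period).
- vision.get_image(name): name is "scene" or "top" or "wrist"; returns the picture (420x560x3 uint8, red, green, blue); there is no depth.
- vision.camera_info(name): a dict with "fov_y" (degrees; the focal length in pixels is half the picture's height over the tangent of half this angle, whatever the lens; pixels are square), "cx", "cy" (the principal point, pixels), "dist" ([k1, k2, p1, p2, k3] as OpenCV has them; the pictures are not rectified), "pose" (4x4, takes a point from camera to world coordinates). Camera axes: x right, y down, z forward; pixel columns grow to the right and rows downward; lengths in m; the calibration is good to about 2 mm. A picture is of the moment at which its call begins: read the wrist's pose just before it. camera_info takes no time and is no camera call; for the wrist camera it gives the pose at the moment of the call.
- close_job(): hands the job in, once; it reports no verdict.
The state is a dict: "time": time; "joint_positions": joint angles; "qd": joint speeds; "joint_torque": joint torques, N m; "position": TCP position; "tool_rot": TCP orientation; "ft_force": force on the tool from outside, world axes, zero at the start; "torque": the same for the moment, N m; "grip_width": opening from 0.0 (shut) to 1.0 (fully open).
Only numpy, scipy, OpenCV 4.12 (cv2) and the standard library are available. Lean on these libraries where they do the work, as an engineer would, in place of code of your own. Each camera call takes 0.05 s, during which the arm holds its last target. There are 200 camera calls.

## Task

Move the jar of screws off the strongbox lid onto the cork mat, then dial the lock open: clockwise at least two full turns and stop on 30, then counter-clockwise past 10 once and stop on 10 the second time, then clockwise straight to 0. Lift the lid wide open, draw every sharpening plate up out of its slots and stand it on end, side by side, on the ledge of the leaning rack with its face resting back against the board. When the box is empty, shut the lid fully and turn the dial well away from 0 (a quarter turn or more) so that it is locked; drop nothing and leave the other tools where they are.

Things in the scene. Friction and masses are not known exactly. Their poses are not given: they have to be found in the camera images.
- chest: fixed grey steel strongbox, 280 (x) x 216 (y) x 125 mm high; origin midway across its underside, on the bench, 130 mm behind its front face; its x runs from its front (robot's side) to its rear, z up. The front 97 mm of its top is a fixed flat deck, 125 mm high, that carries the dial; the lid closes the rest. Walls 5 mm thick.
- slots (a point): inside the box: middle of two timber combs, at the height of their tops, 57 mm above the bench (axes as the chest's). Up to four plates stand on end between the combs in slots 42 mm apart, at y = -63, -21, 21 and 63 mm from here, x = 0; they rest on the inner floor 12 mm above the bench and stand 55 mm proud of the combs. Side walls at y = +-103 mm. Any number of slots may be empty.
- dial (a joint): dial angle in rad, counted on over whole turns, growing counter-clockwise seen from above. 40 graduations, pi/20 rad each, read at the white index line on the deck at the dial's front (robot) side: reading n is n*pi/20 plus whole turns (10 is pi/2, 30 is -pi/2). Turns without end, stiffly (about 0.1 N m); stays where left. Starts at -0.8 to 1.6.
- dial_grip (a point): centre of the dial's steel grip bar, on the dial's vertical axis, 146 mm above the bench. Bar 68 mm long (this point's x; its -x end, with a white stripe on top, points to 0), 13 mm wide, 22 mm tall, its top 32 mm above the deck; it may be pinched and turned, or one end pushed round. The disc under it is 72 mm across, its face 10 mm above the deck.
- dial_zero (a point): the 0 mark on the dial's face, 33 mm from its axis, turning with it; a white stripe on top of the grip bar's end points to it (the other end covers 20). Numbers grow clockwise round the face: long marks at the tens, middling at the fives. The lock has three real wheels: it forgives about one graduation at each number; if one is overrun, dial all anew from the first turns.
- dial_index (a point): fixed point above the deck, 33 mm from the dial's axis towards the chest's front, where the 0 mark stands when the dial reads 0; the white index line is beside it
- lid (a joint): opening of the lid in rad: 0 shut, 1.75 at its stop. Locked, it gives only about 0.02. Steel, 181 x 216 x 6 mm, top 131 mm above the bench when shut. Stiff hinge (0.55 N m): it stays wherever left and must be pushed right down to shut. A tongue under it enters the lock: it shuts only if dial and wheels are still as when it opened, so leave the dial alone while it is open.
- lid_handle (a point): middle of the lid's handle: round steel bar 10 mm thick, 84 mm long, parallel to the hinge (chest's y), on two end posts, 34 mm above the lid's top face, 36 mm behind the lid's front edge, 145 mm ahead of the hinge; 165 mm above the bench when shut
- lid_hinge (a point): middle of the hinge line, on the chest's rear top edge, 125 mm above the bench; the line runs along its y (axes as the chest's); the lid's front edge swings up and to the rear (positive turns about y)
- plate1_center (a point): centre of a diamond sharpening plate: flat steel, 60 mm wide (its x), 8 mm thick (its y), 100 mm tall as it stands on end (its z), 0.22 kg, loose in its slots (3 mm play, may lean a little). The four plates are alike; some are absent
- plate2_center (a point): the same for another plate
- plate3_center (a point): the same for another plate
- plate4_center (a point): the same for another plate
- rack: fixed timber leaning rack, 290 mm long (its y), origin at the centre of its underside, front to its -x. A narrow ledge runs all along it, 60 mm above the bench; ledge and back board are tilted back 0.35 rad towards its +x. The board rises 55 mm from the ledge; the ledge is 15 mm deep from the board to a front lip 6 mm tall. Room for three plates 90 mm apart
- rack_ledge (a point): middle of the ledge, on its surface, 4 mm ahead of the board's face (rack frame: x -15, y 0, z 60 mm; axes as the rack's): the middle of the lower edge of a plate resting flat on the board. The plate's centre is then 17 mm further in the rack's +x and 47 mm higher than here
- jar_center (a point): centre of a glass jar of screws with a brass cap, 54 mm across, 55 mm tall, about 0.16 kg, standing on the lid behind the handle
- mat: fixed square cork mat, 140 x 140 x 4 mm, origin at the centre of its underside on the bench
- screwdriver: a screwdriver on the bench, not part of the job
- bolt: a big weathered bolt lying on the bench, 185 mm long, not part of the job
- tape: a yellow tape measure, 70 x 38 x 66 mm, not part of the job
- bottle: a clear bottle 190 mm tall, 66 mm across, not part of the job
- wrench: a wrench lying flat, not part of the job
- drill: a cordless drill lying on its side, not part of the job
Not all that is in view belongs to the job. Leave any green or orange look-alike of the part that bears jar_center alone.

How it is judged:
By the outcome, as a careful person would: the job done as asked, in the order asked, and still so for the second after the job is handed in, with the robot touching nothing.
Of plate1, plate2, plate3, plate4 only 2 to 3 are there at a start; the rules pass over those that are not, and their reading is None.
At some moment in a run one of jar may be knocked a few centimetres aside while the robot is not near it.
It also fails if it takes over 210 s, if anything falls off the work surface, if the arm or the gripper's body presses on something with over 40 N, if the wrist force passes 120 N, or if a joint passes its speed limit or range.

## Working session

There is one attempt and no reset: what is moved stays moved. The work goes in short steps, Python scripts to look and compute and a tool call to move; the robot and the scene stay as the last step left them, time stands still between calls to the robot, and variables do not carry over. Pictures are saved under pics/ and viewed, about 12 in all and at most 16, crops included, and the job is handed in when it is done.

Besides the shell and the picture viewer there is one more tool, called after ">>>" by a JSON object that holds its "op" and its "data". servo_tool: Moves the arm, as the interface text tells. Its arguments: {"type":"object","properties":{"commands":{"type":"array"},"newtons":{"type":"number"}},"required":["commands"]}

```bash
mkdir -p pics; cat > h.py <<'E'
import numpy as np, cv2, json
from scipy.spatial.transform import Rotation as R
from bench import ctrl, vision, close_job
def info(n):
    i=vision.camera_info(n); f=210/np.tan(np.radians(i['fov_y'])/2)
    K=np.array([[f,0,i['cx']],[0,f,i['cy']],[0,0,1]]); return K,np.array(i['dist'],float),np.array(i['pose'])
def snap(n,name):
    c=info(n); im=vision.get_image(n)[:,:,::-1].copy(); cv2.imwrite(f'pics/{name}.png',im)
    np.savez(f'pics/{name}.npz',K=c[0],d=c[1],T=c[2]); return im
def cam(name):
    z=np.load(f'pics/{name}.npz'); return z['K'],z['d'],z['T']
def ray(name,px):
    K,d,T=cam(name); u=cv2.undistortPointsIter(np.array([[px]],float),K,d,None,None,(3,100,1e-10))[0,0]
    v=T[:3,:3]@np.array([u[0],u[1],1]); return T[:3,3],v/np.linalg.norm(v)
def onz(name,px,z):
    o,v=ray(name,px); return o+v*(z-o[2])/v[2]
def tri(obs):
    A=np.zeros((3,3));b=np.zeros(3)
    for n,p in obs:
        o,v=ray(n,p);M=np.eye(3)-np.outer(v,v);A+=M;b+=M@o
    x=np.linalg.solve(A,b); return x,[round(float(np.linalg.norm(np.cross(x-ray(n,p)[0],ray(n,p)[1])))*1000,1) for n,p in obs]
def proj(name,P):
    K,d,T=cam(name); Ti=np.linalg.inv(T); return cv2.projectPoints(np.atleast_2d(P).astype(float),cv2.Rodrigues(Ti[:3,:3])[0],Ti[:3,3],K,d)[0][:,0]
def crop(name,out,u0,v0,u1,v1,s):
    im=cv2.imread(f'pics/{name}.png')[v0:v1,u0:u1]; cv2.imwrite(f'pics/{out}.png',cv2.resize(im,None,fx=s,fy=s,interpolation=cv2.INTER_CUBIC))
def st():
    s=ctrl.get_state(); return s
def tool():
    s=st(); return np.array(s['position']),R.from_rotvec(s['tool_rot'])
E
python3 - <<'E'
from h import *
for n in ['scene','top','wrist']:
    snap(n,n+'0'); print(n,cam(n+'0')[2].round(3).tolist())
s=st(); print(s['time'],s['position'],R.from_rotvec(s['tool_rot']).as_matrix().round(3).tolist(),s['ft_force'])
a=cv2.imread('pics/scene0.png');b=cv2.imread('pics/top0.png')
E
```

```text
scene [[0.441, 0.504, -0.743, 1.398], [0.898, -0.254, 0.36, -0.415], [-0.007, -0.825, -0.565, 0.794], [0.0, 0.0, 0.0, 1.0]]
top [[-0.03, -0.988, 0.151, 0.33], [-1.0, 0.03, 0.0, 0.017], [-0.005, -0.151, -0.988, 1.512], [0.0, 0.0, 0.0, 1.0]]
wrist [[0.448, -0.862, -0.236, 0.355], [-0.894, -0.432, -0.116, -0.549], [-0.002, 0.263, -0.965, 0.382], [0.0, 0.0, 0.0, 1.0]]
0.15 [ 0.29113986 -0.5806751   0.22173044] [[-0.001, 0.894, 0.448], [0.001, 0.448, -0.894], [-1.0, -0.0, -0.001]] [ 0.10016597  0.63438135 -0.14074411]
```

View pics/scene0.png

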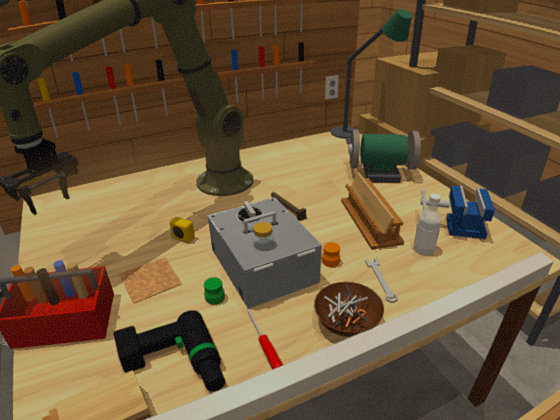

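View pics/top0.png

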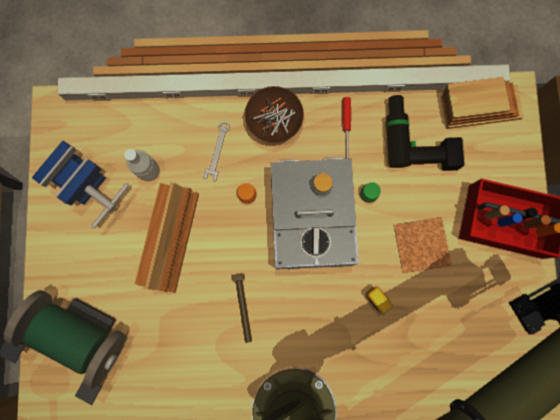

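The scene picture shows the brass-capped jar on the lid at (263,230). The look-alikes are green at (214,290) and orange at (331,254), both on the bench. In the top picture the brass jar is at (322,183), with orange at (246,193) and green at (371,192). The dial is at (316,242), the mat at (421,243) and the rack at (167,237). I'm choosing the brass-capped jar on the lid.

```bash
python3 - <<'E'
from h import *
a=cv2.imread('pics/top0.png');b=cv2.imread('pics/scene0.png')
r=lambda im,s:cv2.resize(im,None,fx=s,fy=s,interpolation=cv2.INTER_CUBIC)
A=r(a[150:280,262:362],4)  #400x520
B=r(a[175:305,125:215],4)  #360x520
cv2.imwrite('pics/c1.png',np.hstack([A,B]))
C=r(b[185:305,200:330],4); D=r(b[165:255,335:405],4)
D=cv2.copyMakeBorder(D,0,C.shape[0]-D.shape[0],0,0,cv2.BORDER_CONSTANT)
cv2.imwrite('pics/c2.png',np.hstack([C,D]))
E
```

```text
(no output)
```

View pics/c1.png

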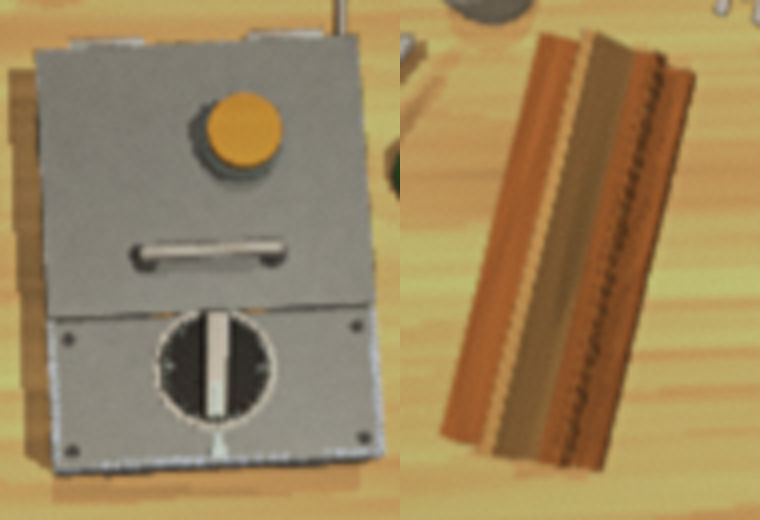

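View pics/c2.png

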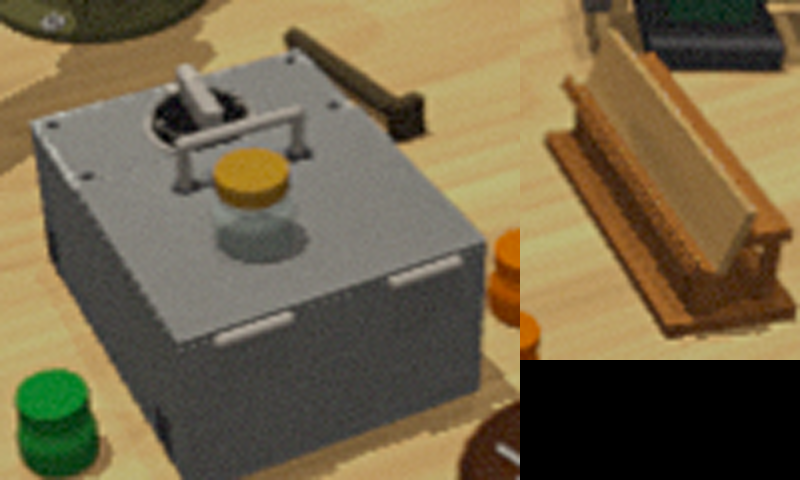

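```bash
python3 - <<'E'
from h import *
from scipy.optimize import least_squares
t='top0';s='scene0'
print('jar',tri([(t,(323.25,182.5)),(s,(263,226))]))
pairs=[((-.13,.108,.125),(276.25,268.5),(275,198.75)),((-.13,-.108,.125),(357.75,264.25),(208.25,216.25)),
((.15,.108,.131),(270.75,163),(321.25,245)),((.15,-.108,.131),(351.25,159),(245,270.75)),
((.005,.042,.165),(298.25,212.5),(275.5,213.75)),((.005,-.042,.165),(332,211.5),(245,222))]
L=np.array([p[0] for p in pairs])
for p in pairs: print(p[0],*[np.round(x,4) for x in tri([(t,p[1]),(s,p[2])])])
def place(q,L):
    return R.from_euler('z',q[2]).apply(L)+[q[0],q[1],q[3]]
f=lambda q:np.concatenate([(proj(t,place(q,L))-[p[1] for p in pairs]).ravel(),(proj(s,place(q,L))-[p[2] for p in pairs]).ravel()])
r=least_squares(f,[.6,0,0,0],loss='soft_l1');print('chest',r.x.round(4),'deg',np.degrees(r.x[2]).round(2));print(r.fun.round(1))
print('dial',tri([(t,(315.75,241))]*1+[(s,(250,208.75))]))
print('rack front base z.01',onz(t,(198.25,193),.01),onz(t,(175.75,292.5),.01),onz(s,(341.25,199.5),.01),onz(s,(372,248.75),.01))
print('boardtop',tri([(t,(172.5,183)),(s,(393,218.25))]),tri([(t,(146.25,288.75)),(s,(357.5,172.5))]))
print('back base',onz(t,(160.25,183.75),.01),onz(t,(135.25,283.75),.01))
print('mat',[onz(t,p,.004) for p in [(421,243)]], onz(s,(152,279),.004))
E
```

```text
jar (array([ 0.59272456, -0.09041404,  0.18547538]), [1.1, 1.1])
(-0.13, 0.108, 0.125) [0.3818 0.0376 0.1152] [2.4 2.4]
(-0.13, -0.108, 0.125) [ 0.3858 -0.1768  0.1175] [1.2 1.2]
(0.15, 0.108, 0.131) [0.6615 0.0422 0.1267] [0.2 0.2]
(0.15, -0.108, 0.131) [ 0.6662 -0.1725  0.1264] [1.4 1.4]
(0.005, 0.042, 0.165) [ 0.5214 -0.0241  0.1605] [1.9 1.9]
(0.005, -0.042, 0.165) [ 0.5209 -0.112   0.1602] [0.8 0.8]
chest [ 0.5145 -0.0679  0.0181 -0.0057] deg 1.04
[-1.  -0.7  0.2 -0.4 -0.3 -0.3 -0.3 -0.1 -0.   0.8 -1.2  0.3 -0.7 -1.
 -0.9 -0.3  0.3  0.6 -0.8  0.5 -1.7  0.1  0.4 -0. ]
dial (array([ 0.4472257 , -0.06829635,  0.14700583]), [0.6, 0.6])
rack front base z.01 [0.60725733 0.25507358 0.01      ] [0.32654646 0.31947822 0.01      ] [0.33606947 0.31855051 0.01      ] [0.61798544 0.24953534 0.01      ]
boardtop (array([0.62007302, 0.31038908, 0.10335373]), [0.8, 0.8]) (array([0.33866331, 0.37701911, 0.1056956 ]), [0.4, 0.4])
back base [0.63769101 0.36443706 0.01      ] [0.3542668  0.43283382 0.01      ]
mat [array([ 0.44473568, -0.37611492,  0.004     ])] [ 0.45001175 -0.37495452  0.004     ]
```

```bash
cat >> h.py <<'E'
def down(zyaw,tilt=0):
    """tool pointing down, tool z at yaw zyaw (deg); tilt (rad): top leans towards tool +z"""
    c,s=np.cos(np.radians(zyaw)),np.sin(np.radians(zyaw)); z=np.array([c,s,0]); x=np.array([0,0,-1.])
    M=np.column_stack([x,np.cross(z,x),z]); h=np.array([c,s,0]);ax=np.cross([0,0,1],h)
    return R.from_rotvec(ax*tilt)*R.from_matrix(M)
def rel(pos,Rt,label=''):
    p,r=tool(); d=r.inv().apply(np.array(pos)-p)*1000; w=np.degrees((r.inv()*Rt).as_rotvec())
    print(label,'rot',w.round(1).tolist(),'mm',d.round(1).tolist(),'dist',round(float(np.linalg.norm(d))),'ang',round(float(np.linalg.norm(w)),1))
def show():
    s=st();p,r=tool();print('t',round(s['time'],2),'p',p.round(4).tolist(),'x',r.as_matrix()[:,0].round(3).tolist(),'z',r.as_matrix()[:,2].round(3).tolist(),'F',np.round(s['ft_force'],1).tolist(),'g',round(s['grip_width'],3),'q',np.round(s['joint_positions'],2).tolist())
E
python3 - <<'E'
from h import *
show(); rel((.555,-.09,.30),down(-89))
E
```

```text
t 0.15 p [0.2911, -0.5807, 0.2217] x [-0.001, 0.001, -1.0] z [0.448, -0.894, -0.001] F [0.1, 0.6, -0.1] g 0.998 q [1.12, 0.32, -0.07, 1.45, 0.02, 1.37, -0.06]
 rot [25.6, -0.1, 0.0] mm [-77.8, 455.8, -320.4] dist 563 ang 25.6
```

>>> {"op": "servo_tool", "data": {"commands": [[[12.8,0,0,-39,228,-160,87],[12.8,0,0,-39,228,-160,87],[12.8,0,0,-39,228,-160,87],[12.8,0,0,-39,228,-160,87],[12.8,0,0,-39,228,-160,87]]]}}

```text
time: 0.78
position: [0.4256, -0.3318, 0.2622]
tool_rot: [1.026, 1.315, -1.025]
ft_force: [-0.7, 0.2, 0.4]
grip_width: 1.0
```

```bash
python3 - <<'E'
from h import *
show(); rel((.555,-.09,.30),down(-89))
E
```

```text
t 0.78 p [0.4256, -0.3318, 0.2622] x [0.001, 0.0, -1.0] z [0.244, -0.97, 0.0] F [-0.7, 0.2, 0.4] g 1.0 q [0.82, 0.08, -0.22, 1.66, 0.02, 1.4, -0.72]
 rot [13.1, -0.0, -0.1] mm [-37.6, 184.5, -202.9] dist 277 ang 13.1
```

>>> {"op": "servo_tool", "data": {"commands": [[[13,0,0,-38,184,-203,87],[13,0,0,-38,184,-203,87],[13,0,0,-38,184,-203,87],[13,0,0,-38,184,-203,87],[13,0,0,-38,184,-203,87]]]}}

```text
time: 1.4
position: [0.5547, -0.0902, 0.3]
tool_rot: [1.196, 1.219, -1.194]
ft_force: [-0.4, -1.0, 0.0]
grip_width: 1.004
```

```bash
python3 - <<'E'
from h import *
show(); snap('wrist','w1'); snap('top','t1')
print(proj('w1',[.593,-.090,.186]))
E
```

```text
t 1.4 p [0.5547, -0.0902, 0.3] x [0.001, 0.001, -1.0] z [0.02, -1.0, -0.001] F [-0.4, -1.0, 0.0] g 1.004 q [0.52, 0.13, -0.45, 1.54, 0.06, 1.48, -1.48]
[[283.21011388 161.21126599]]
```

View pics/w1.png

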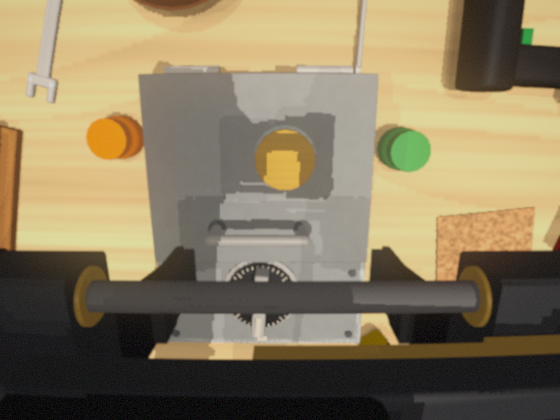

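The wrist picture shows the brass cap at (285,160), predicted (283,161), with handle bar at row 238, dial at (262,290), orange jar at (113,137) and green at (405,150). The choice is confirmed, so I'm descending on the jar.

```bash
python3 - <<'E'
from h import *
j,e=tri([('w1',(285,160)),('top0',(323.25,182.5)),('scene0',(263,226))]);print(j,e)
rel((j[0],j[1],.21),down(-89)); rel((j[0],j[1],.143),down(-89))
print(onz('w1',(262,293),.135), onz('w1',(140,73),.131),onz('w1',(378,73),.131))
E
```

```text
[ 0.59327756 -0.09079705  0.18562238] [0.9, 1.1, 1.2]
 rot [0.3, -0.1, -0.1] mm [89.9, 38.0, 2.6] dist 98 ang 0.3
 rot [0.3, -0.1, -0.1] mm [156.9, 37.9, 2.8] dist 161 ang 0.3
[ 0.45243236 -0.07110788  0.135     ] [0.66306395 0.03879748 0.131     ] [ 0.66634658 -0.17244945  0.131     ]
```

>>> {"op": "servo_tool", "data": {"commands": [[[0,0,0,40,38,2,87],[0,0,0,90,38,2,87],[0,0,0,140,38,2,87],[0,0,0,157,38,2,87],[0,0,0,157,38,2,87]]]}}

```text
time: 2.12
position: [0.591, -0.097, 0.1421]
tool_rot: [1.198, 1.217, -1.2]
ft_force: [0.8, -0.9, -0.5]
grip_width: 1.002
```

>>> {"op": "servo_tool", "data": {"commands": [[[0,0,0,0,0,0,40],[0,0,0,0,0,0,40],[0,0,0,0,0,0,40],[0,0,0,0,0,0,40],[0,0,0,0,0,0,40]]], "newtons": 15}}

```text
time: 2.75
position: [0.5922, -0.0947, 0.1435]
tool_rot: [1.199, 1.216, -1.196]
ft_force: [-1.0, 3.1, 5.0]
grip_width: 0.612
```

>>> {"op": "servo_tool", "data": {"commands": [[[0,0,0,-20,0,0,40],[0,0,0,-60,0,0,40],[0,0,0,-100,0,0,40],[0,0,0,-100,0,0,40]]]}}

```text
time: 3.25
position: [0.5936, -0.0974, 0.2472]
tool_rot: [1.2, 1.208, -1.195]
ft_force: [-0.6, -0.7, -1.5]
grip_width: 0.611
```

```bash
python3 - <<'E'
from h import *
show(); rel((.447,-.3755,.16),down(-89)); rel((.447,-.3755,.018),down(-89))
E
```

```text
t 3.25 p [0.5936, -0.0974, 0.2472] x [0.007, -0.003, -1.0] z [0.013, -1.0, 0.003] F [-0.6, -0.7, -1.5] g 0.611 q [0.5, 0.23, -0.45, 1.54, 0.1, 1.39, -1.52]
 rot [-0.2, 0.2, -0.4] mm [86.9, -150.9, 275.8] dist 326 ang 0.5
 rot [-0.2, 0.2, -0.4] mm [228.9, -151.9, 275.4] dist 389 ang 0.5
```

>>> {"op": "servo_tool", "data": {"commands": [[[0,0,0,0,-30,50,40],[0,0,0,0,-60,110,40],[0,0,0,0,-95,165,40],[0,0,0,0,-125,220,40],[0,0,0,30,-151,276,40]]]}}

```text
time: 3.88
position: [0.4481, -0.3669, 0.2188]
tool_rot: [1.198, 1.211, -1.2]
ft_force: [1.3, -0.1, -2.5]
grip_width: 0.609
```

>>> {"op": "servo_tool", "data": {"commands": [[[0,0,0,50,0,0,40],[0,0,0,100,0,0,40],[0,0,0,150,0,0,40],[0,0,0,185,0,0,40],[0,0,0,185,0,0,40]]]}}

```text
time: 4.5
position: [0.446, -0.3619, 0.0289]
tool_rot: [1.199, 1.225, -1.202]
ft_force: [-0.1, 0.4, -1.3]
grip_width: 0.615
```

```bash
python3 - <<'E'
from h import *
show(); rel((.447,-.3755,.016),down(-89))
E
```

```text
t 4.5 p [0.446, -0.3619, 0.0289] x [-0.007, 0.005, -1.0] z [0.014, -1.0, -0.005] F [-0.1, 0.4, -1.3] g 0.615 q [0.84, 0.35, -0.24, 1.83, 0.1, 0.98, -1.0]
 rot [-0.2, -0.3, 0.4] mm [12.8, 0.9, 13.7] dist 19 ang 0.5
```

>>> {"op": "servo_tool", "data": {"commands": [[[0,0,0,0,0,13,40],[0,0,0,6,0,13,40],[0,0,0,10,0,13,40],[0,0,0,10,0,13,40]]]}}

```text
time: 5.0
position: [0.4496, -0.3764, 0.0227]
tool_rot: [1.198, 1.216, -1.198]
ft_force: [-0.1, 0.7, -1.4]
grip_width: 0.611
```

```bash
python3 - <<'E'
from h import *
show(); rel((.447,-.3755,.016),down(-89))
E
```

```text
t 5.0 p [0.4496, -0.3764, 0.0227] x [-0.0, 0.0, -1.0] z [0.015, -1.0, -0.0] F [-0.1, 0.7, -1.4] g 0.611 q [0.85, 0.38, -0.23, 1.81, 0.1, 0.96, -0.98]
 rot [-0.2, -0.0, 0.0] mm [6.7, -2.6, -0.9] dist 7 ang 0.2
```

>>> {"op": "servo_tool", "data": {"commands": [[[0,0,0,4,0,0,40],[0,0,0,4,0,0,40]]]}}

```text
time: 5.25
position: [0.4495, -0.3763, 0.0183]
tool_rot: [1.198, 1.217, -1.198]
ft_force: [-0.1, 0.6, -2.0]
grip_width: 0.616
```

>>> {"op": "servo_tool", "data": {"commands": [[[0,0,0,3,0,0,40],[0,0,0,3,0,0,40]]]}}

```text
time: 5.5
position: [0.45, -0.3768, 0.0166]
tool_rot: [1.198, 1.215, -1.198]
ft_force: [-1.4, 1.2, 4.4]
grip_width: 0.614
```

```bash
python3 - <<'E'
from h import *
show()
E
```

```text
t 5.5 p [0.45, -0.3768, 0.0166] x [0.0, -0.0, -1.0] z [0.015, -1.0, 0.0] F [-1.4, 1.2, 4.4] g 0.614 q [0.85, 0.38, -0.23, 1.82, 0.1, 0.95, -0.98]
```

>>> {"op": "servo_tool", "data": {"commands": [[[0,0,0,0,0,0,87],[0,0,0,0,0,0,87],[0,0,0,0,0,0,87],[0,0,0,-30,0,0,87],[0,0,0,-90,0,0,87]]]}}

```text
time: 6.12
position: [0.4477, -0.3752, 0.1037]
tool_rot: [1.199, 1.223, -1.2]
ft_force: [0.7, -0.6, -0.3]
grip_width: 0.988
```

>>> {"op": "servo_tool", "data": {"commands": [[[0,0,0,-60,0,0,87],[0,0,0,-120,0,0,87],[0,0,0,-160,0,0,87]]]}}

```text
time: 6.5
position: [0.4504, -0.3771, 0.2692]
tool_rot: [1.198, 1.212, -1.198]
ft_force: [0.3, -0.5, -0.4]
grip_width: 0.997
```

```bash
python3 - <<'E'
from h import *
show()
snap('top','t2')
w=cv2.imread('pics/w1.png')[195:350,150:380]; A=cv2.resize(w,None,fx=3,fy=3,interpolation=cv2.INTER_CUBIC)
t=cv2.imread('pics/t2.png')[205:285,270:470]; B=cv2.resize(t,None,fx=3,fy=3)[:130*1,:]; 
cv2.imwrite('pics/c3.png',A)
E
```

```text
t 6.5 p [0.4504, -0.3771, 0.2692] x [0.003, -0.003, -1.0] z [0.015, -1.0, 0.003] F [0.3, -0.5, -0.4] g 0.997 q [0.86, 0.18, -0.24, 1.54, 0.04, 1.43, -0.94]
```

View pics/c3.png

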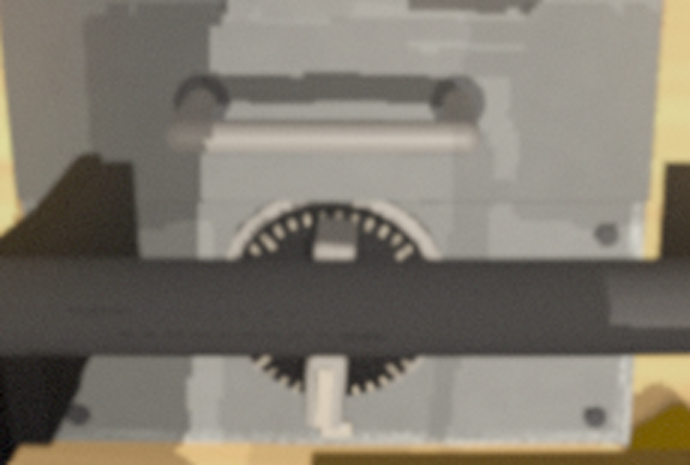

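```bash
python3 - <<'E'
from h import *
o=lambda c,z:onz('w1',(150+c[0]/3,195+c[1]/3),z)
a,b=o((335.5,240),.157),o((327,395),.157);d=b-a;print(a,b,np.degrees(np.arctan2(d[1],d[0])))
for c,z in [((172,133),.165),((478,133),.165),((607,234),.125),((595,415),.125),((78,413),.125),((336,203),.135),((229,258),.13),((441,258),.13),((65,440),.125),((630,440),.125)]: print(c,o(c,z).round(4))
print('t2 bench check');
for n in ['t2']:
    print(proj(n,[.447,-.069,.157]))
E
python3 - <<'E'
import sys; sys.path.insert(0,'.')
import os; os.chdir('.')
from h import *
rel((.45,-.072,.27),down(90))
E
```

```text
[ 0.48289467 -0.07212634  0.157     ] [ 0.4272209  -0.06945038  0.157     ] 177.24820193827125
(172, 133) [ 0.5201 -0.024   0.165 ]
(478, 133) [ 0.522  -0.1146  0.165 ]
(607, 234) [ 0.4718 -0.1641  0.125 ]
(595, 415) [ 0.3996 -0.1653  0.125 ]
(78, 413) [0.3961 0.0242 0.125 ]
(336, 203) [ 0.4859 -0.071   0.135 ]
(229, 258) [ 0.4626 -0.0341  0.13  ]
(441, 258) [ 0.4642 -0.1067  0.13  ]
(65, 440) [0.3843 0.0299 0.125 ]
(630, 440) [ 0.389 -0.179  0.125]
t2 bench check
[[316.05204384 240.66637534]]
 rot [-179.2, 0.8, 0.7] mm [2.0, 2.3, -306.4] dist 306 ang 179.2
```

>>> {"op": "servo_tool", "data": {"commands": [[[-9,0,0,0,1,-60,87],[-18,0,0,0,2,-122,87],[-27,0,0,0,3,-184,87],[-36,0,0,0,3,-246,87],[-44,0,0,0,3,-307,87]]]}}

```text
time: 7.18
position: [0.4479, -0.0676, 0.2654]
tool_rot: [0.612, 1.482, -0.613]
ft_force: [1.0, -0.2, 0.1]
grip_width: 0.996
```

>>> {"op": "servo_tool", "data": {"commands": [[[-10,0,0,0,0,0,87],[-20,0,0,0,0,0,87],[-30,0,0,0,0,0,87],[-40,0,0,0,0,0,87],[-44,0,0,0,0,0,87]]]}}

```text
time: 7.8
position: [0.4481, -0.0695, 0.2653]
tool_rot: [0.013, 1.571, -0.013]
ft_force: [-0.4, -0.1, -0.2]
grip_width: 0.999
```

>>> {"op": "servo_tool", "data": {"commands": [[[-10,0,0,0,0,0,87],[-20,0,0,0,0,0,87],[-30,0,0,0,0,0,87],[-40,0,0,0,0,0,87],[-44,0,0,0,0,0,87]]]}}

```text
time: 8.43
position: [0.4481, -0.0696, 0.2653]
tool_rot: [-0.587, 1.49, 0.587]
ft_force: [-0.6, -0.4, 0.2]
grip_width: 0.999
```

>>> {"op": "servo_tool", "data": {"commands": [[[-10,0,0,0,0,0,87],[-20,0,0,0,0,0,87],[-30,0,0,0,0,0,87],[-40,0,0,0,0,0,87],[-44,0,0,0,0,0,87]]]}}

```text
time: 9.05
position: [0.4481, -0.0696, 0.2653]
tool_rot: [-1.171, 1.234, 1.171]
ft_force: [0.0, 0.0, 0.2]
grip_width: 1.002
```

```bash
python3 - <<'E'
from h import *
show(); rel((.449,-.070,.14),down(87.2))
snap('wrist','w2'); print(proj('w2',[[.449,-.07,.157],[.449,-.07,.125]]))
E
```

```text
t 9.05 p [0.4481, -0.0696, 0.2653] x [-0.0, -0.0, -1.0] z [0.052, 0.999, -0.0] F [0.0, 0.0, 0.2] g 1.002 q [0.51, -0.11, -0.38, 1.83, -0.04, 1.41, 1.66]
 rot [-0.2, -0.0, -0.0] mm [125.3, -0.9, -0.4] dist 125 ang 0.2
[[282.13454645 213.43190113]
 [282.15435224 203.81503009]]
```

View pics/w2.png

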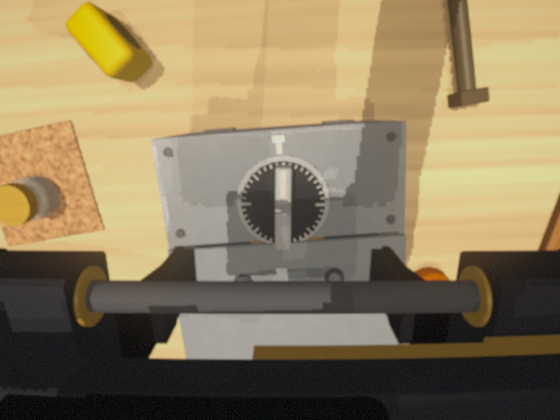

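The wrist view shows the dial centred at (283,201), the stripe end pointing to the index at (279,145) (reading about 0 minus 4°), and the jar standing on the mat at (15,205). I'm pinching the bar now.

>>> {"op": "servo_tool", "data": {"commands": [[[0,0,0,50,2,0,87],[0,0,0,100,2,0,87],[0,0,0,118,2,0,87],[0,0,0,125,2,0,87],[0,0,0,125,2,0,87]]]}}

```text
time: 9.72
position: [0.4464, -0.0695, 0.1409]
tool_rot: [-1.168, 1.235, 1.168]
ft_force: [-0.1, 1.2, 0.0]
grip_width: 1.001
```

>>> {"op": "servo_tool", "data": {"commands": [[[0,0,0,0,0,0,40],[0,0,0,0,0,0,20],[0,0,0,0,0,0,8],[0,0,0,0,0,0,5],[0,0,0,0,0,0,5]]], "newtons": 20}}

```text
time: 10.35
position: [0.4462, -0.0695, 0.1407]
tool_rot: [-1.168, 1.235, 1.168]
ft_force: [0.7, -0.2, 0.4]
grip_width: 0.518
```

```bash
python3 - <<'E'
from h import *
show(); print(st()['torque'])
E
```

```text
t 10.35 p [0.4462, -0.0695, 0.1407] x [0.0, -0.0, -1.0] z [0.055, 0.998, -0.0] F [0.7, -0.2, 0.4] g 0.518 q [0.5, -0.03, -0.39, 2.01, -0.01, 1.15, 1.62]
[ 0.06057521 -0.13907283  0.00570288]
```

>>> {"op": "servo_tool", "data": {"commands": [[[0,0,0,0,0,0,5],[0,0,0,0,0,0,5],[0,0,0,0,0,0,5],[0,0,0,0,0,0,5],[0,0,0,0,0,0,5]]], "newtons": 40}}

```text
time: 10.98
position: [0.4462, -0.0693, 0.1406]
tool_rot: [-1.168, 1.235, 1.169]
ft_force: [-0.5, 1.0, 0.4]
grip_width: 0.147
```

>>> {"op": "servo_tool", "data": {"commands": [[[9,0,0,0,0,0,5],[18,0,0,0,0,0,5],[27,0,0,0,0,0,5],[36,0,0,0,0,0,5],[45,0,0,0,0,0,5]]]}}

```text
time: 11.6
position: [0.4467, -0.0684, 0.1406]
tool_rot: [-0.567, 1.494, 0.568]
ft_force: [0.8, 3.0, -0.5]
grip_width: 0.147
```

```bash
python3 - <<'E'
from h import *
show(); print(st()['torque'])
E
```

```text
t 11.6 p [0.4467, -0.0684, 0.1406] x [0.001, 0.001, -1.0] z [0.748, 0.664, 0.002] F [0.8, 3.0, -0.5] g 0.147 q [0.51, -0.03, -0.41, 2.01, -0.01, 1.15, 0.83]
[ 0.64025489 -0.49145828  0.0689228 ]
```

>>> {"op": "servo_tool", "data": {"commands": [[[10,0,0,0,0,0,5],[20,0,0,0,0,0,5],[30,0,0,0,0,0,5],[40,0,0,0,0,0,5],[50,0,0,0,0,0,5]]]}}

```text
time: 12.22
position: [0.4478, -0.0681, 0.1407]
tool_rot: [0.117, 1.564, -0.114]
ft_force: [4.8, 3.1, -3.7]
grip_width: 0.146
```

>>> {"op": "servo_tool", "data": {"commands": [[[10,0,0,0,0,0,5],[20,0,0,0,0,0,5],[30,0,0,0,0,0,5],[40,0,0,0,0,0,5],[50,0,0,0,0,0,5]]]}}

```text
time: 12.85
position: [0.4488, -0.0687, 0.1407]
tool_rot: [0.797, 1.416, -0.791]
ft_force: [8.6, 2.1, -6.3]
grip_width: 0.149
```

>>> {"op": "servo_tool", "data": {"commands": [[[10,0,0,0,0,0,5],[20,0,0,0,0,0,5],[30,0,0,0,0,0,5],[35,0,0,0,0,0,5],[35,0,0,0,0,0,5]]]}}

```text
time: 13.48
position: [0.4489, -0.0695, 0.1407]
tool_rot: [1.253, 1.178, -1.246]
ft_force: [8.4, 0.4, -8.3]
grip_width: 0.149
```

>>> {"op": "servo_tool", "data": {"commands": [[[0,0,0,0,0,0,85],[0,0,0,0,0,0,85],[-10,0,0,0,0,0,85],[-20,0,0,0,0,0,85],[-30,0,0,0,0,0,85]]]}}

```text
time: 14.1
position: [0.446, -0.0697, 0.1407]
tool_rot: [0.853, 1.397, -0.854]
ft_force: [0.0, -0.7, 0.2]
grip_width: 0.629
```

>>> {"op": "servo_tool", "data": {"commands": [[[-10,0,0,0,0,0,85],[-20,0,0,0,0,0,85],[-30,0,0,0,0,0,85],[-40,0,0,0,0,0,85],[-50,0,0,0,0,0,85]]]}}

```text
time: 14.72
position: [0.4459, -0.0696, 0.1407]
tool_rot: [0.176, 1.564, -0.176]
ft_force: [-1.2, 0.7, -1.3]
grip_width: 0.97
```

>>> {"op": "servo_tool", "data": {"commands": [[[-10,0,0,0,0,0,85],[-20,0,0,0,0,0,85],[-30,0,0,0,0,0,85],[-40,0,0,0,0,0,85],[-50,0,0,0,0,0,5]]]}}

```text
time: 15.35
position: [0.4459, -0.0697, 0.1407]
tool_rot: [-0.508, 1.511, 0.508]
ft_force: [0.6, 0.4, 0.3]
grip_width: 0.927
```

>>> {"op": "servo_tool", "data": {"commands": [[[-10,0,0,0,0,0,5],[-20,0,0,0,0,0,5],[-30,0,0,0,0,0,5],[-40,0,0,0,0,0,5],[-50,0,0,0,0,0,5]]]}}

```text
time: 15.98
position: [0.4459, -0.0696, 0.1407]
tool_rot: [-1.173, 1.233, 1.173]
ft_force: [-0.2, -0.1, 0.2]
grip_width: 0.377
```

>>> {"op": "servo_tool", "data": {"commands": [[[0,0,0,0,0,0,5],[0,0,0,0,0,0,5],[0,0,0,0,0,0,5],[0,0,0,0,0,0,5],[0,0,0,0,0,0,5]]]}}

```text
time: 16.6
position: [0.4462, -0.0693, 0.1407]
tool_rot: [-1.168, 1.235, 1.168]
ft_force: [-0.9, 1.3, 0.6]
grip_width: 0.153
```

```bash
python3 - <<'E'
from h import *
show(); print(st()['torque']); p,r=tool(); z=r.as_matrix()[:,2]; print(np.degrees(np.arctan2(z[1],z[0])))
E
```

```text
t 16.6 p [0.4462, -0.0693, 0.1407] x [-0.0, 0.0, -1.0] z [0.056, 0.998, 0.0] F [-0.9, 1.3, 0.6] g 0.153 q [0.5, -0.03, -0.4, 2.01, -0.01, 1.15, 1.62]
[ 0.41685807  0.0328459  -0.03311183]
86.8149090521468
```

>>> {"op": "servo_tool", "data": {"commands": [[[10,0,0,0,0,0,5],[20,0,0,0,0,0,5],[30,0,0,0,0,0,5],[40,0,0,0,0,0,5],[50,0,0,0,0,0,5]]]}}

```text
time: 17.23
position: [0.4467, -0.0682, 0.1407]
tool_rot: [-0.499, 1.511, 0.5]
ft_force: [1.9, 2.7, -0.5]
grip_width: 0.146
```

>>> {"op": "servo_tool", "data": {"commands": [[[10,0,0,0,0,0,5],[20,0,0,0,0,0,5],[30,0,0,0,0,0,5],[40,0,0,0,0,0,5],[50,0,0,0,0,0,5]]]}}

```text
time: 17.85
position: [0.4479, -0.068, 0.1407]
tool_rot: [0.186, 1.56, -0.182]
ft_force: [5.0, 3.7, -3.8]
grip_width: 0.148
```

>>> {"op": "servo_tool", "data": {"commands": [[[10,0,0,0,0,0,5],[20,0,0,0,0,0,5],[30,0,0,0,0,0,5],[40,0,0,0,0,0,5],[50,0,0,0,0,0,5]]]}}

```text
time: 18.48
position: [0.4489, -0.0688, 0.1407]
tool_rot: [0.864, 1.389, -0.858]
ft_force: [6.9, 1.7, -6.3]
grip_width: 0.14
```

>>> {"op": "servo_tool", "data": {"commands": [[[10,0,0,0,0,0,5],[20,0,0,0,0,0,5],[30,0,0,0,0,0,5],[30,0,0,0,0,0,5]]]}}

```text
time: 18.98
position: [0.449, -0.0695, 0.1407]
tool_rot: [1.254, 1.177, -1.246]
ft_force: [8.5, 0.5, -7.5]
grip_width: 0.145
```

>>> {"op": "servo_tool", "data": {"commands": [[[0,0,0,0,0,0,85],[0,0,0,0,1.5,-0.6,85],[-10,0,0,0,1.5,-0.6,85],[-20,0,0,0,1.5,-0.6,85],[-30,0,0,0,1.5,-0.6,85]]]}}

```text
time: 19.6
position: [0.4476, -0.0692, 0.1407]
tool_rot: [0.853, 1.397, -0.854]
ft_force: [-0.8, 0.6, 0.7]
grip_width: 0.626
```

>>> {"op": "servo_tool", "data": {"commands": [[[-10,0,0,0,0,0,85],[-20,0,0,0,0,0,85],[-30,0,0,0,0,0,85],[-40,0,0,0,0,0,85],[-50,0,0,0,0,0,85]]]}}

```text
time: 20.23
position: [0.4476, -0.0692, 0.1406]
tool_rot: [0.176, 1.564, -0.176]
ft_force: [0.6, 0.1, 0.2]
grip_width: 0.978
```

>>> {"op": "servo_tool", "data": {"commands": [[[-10,0,0,0,0,0,85],[-20,0,0,0,0,0,85],[-30,0,0,0,0,0,85],[-40,0,0,0,0,0,85],[-50,0,0,0,0,0,5]]]}}

```text
time: 20.85
position: [0.4476, -0.0692, 0.1407]
tool_rot: [-0.508, 1.511, 0.507]
ft_force: [-0.4, 0.3, 0.1]
grip_width: 0.925
```

>>> {"op": "servo_tool", "data": {"commands": [[[-10,0,0,0,0,0,5],[-20,0,0,0,0,0,5],[-30,0,0,0,0,0,5],[-40,0,0,0,0,0,5],[-50,0,0,0,0,0,5]]]}}

```text
time: 21.48
position: [0.4476, -0.0692, 0.1406]
tool_rot: [-1.173, 1.233, 1.173]
ft_force: [-1.0, -0.1, -1.1]
grip_width: 0.381
```

>>> {"op": "servo_tool", "data": {"commands": [[[0,0,0,0,0,0,5],[0,0,0,0,0,0,5],[0,0,0,0,0,0,5],[0,0,0,0,0,0,5],[0,0,0,0,0,0,5]]]}}

```text
time: 22.1
position: [0.4477, -0.0694, 0.1407]
tool_rot: [-1.168, 1.236, 1.168]
ft_force: [-1.4, -1.8, -0.2]
grip_width: 0.143
```

>>> {"op": "servo_tool", "data": {"commands": [[[10,0,0,0,0,0,5],[20,0,0,0,0,0,5],[30,0,0,0,0,0,5],[40,0,0,0,0,0,5],[50,0,0,0,0,0,5]]]}}

```text
time: 22.72
position: [0.4477, -0.0694, 0.1407]
tool_rot: [-0.499, 1.513, 0.498]
ft_force: [-1.3, -1.6, 0.9]
grip_width: 0.145
```

>>> {"op": "servo_tool", "data": {"commands": [[[10,0,0,0,0,0,5],[20,0,0,0,0,0,5],[30,0,0,0,0,0,5],[40,0,0,0,0,0,5],[50,0,0,0,0,0,5]]]}}

```text
time: 23.35
position: [0.4477, -0.0694, 0.1407]
tool_rot: [0.184, 1.563, -0.186]
ft_force: [-1.0, -1.3, 0.4]
grip_width: 0.146
```

>>> {"op": "servo_tool", "data": {"commands": [[[10,0,0,0,0,0,5],[20,0,0,0,0,0,5],[30,0,0,0,0,0,5],[40,0,0,0,0,0,5],[50,0,0,0,0,0,5]]]}}

```text
time: 23.98
position: [0.4476, -0.0694, 0.1406]
tool_rot: [0.861, 1.393, -0.863]
ft_force: [-0.2, -1.7, 0.5]
grip_width: 0.147
```

>>> {"op": "servo_tool", "data": {"commands": [[[10,0,0,0,0,0,5],[20,0,0,0,0,0,5],[30,0,0,0,0,0,5],[30,0,0,0,0,0,5]]]}}

```text
time: 24.48
position: [0.4476, -0.0693, 0.1407]
tool_rot: [1.248, 1.183, -1.249]
ft_force: [-1.0, -3.1, 0.6]
grip_width: 0.15
```

>>> {"op": "servo_tool", "data": {"commands": [[[0,0,0,0,0,0,85],[0,0,0,0,0,0,85],[-10,0,0,0,0,0,85],[-20,0,0,0,0,0,85],[-30,0,0,0,0,0,85]]]}}

```text
time: 25.1
position: [0.4479, -0.0686, 0.1406]
tool_rot: [0.852, 1.397, -0.852]
ft_force: [-1.0, 0.0, -0.5]
grip_width: 0.626
```

>>> {"op": "servo_tool", "data": {"commands": [[[-10,0,0,0,0,0,85],[-20,0,0,0,0,0,85],[-30,0,0,0,0,0,85],[-40,0,0,0,0,0,85],[-50,0,0,0,0,0,85]]]}}

```text
time: 25.72
position: [0.4479, -0.0686, 0.1407]
tool_rot: [0.175, 1.564, -0.174]
ft_force: [-0.8, 0.3, 0.2]
grip_width: 0.972
```

>>> {"op": "servo_tool", "data": {"commands": [[[-10,0,0,0,0,0,85],[-20,0,0,0,0,0,85],[-30,0,0,0,0,0,85],[-40,0,0,0,0,0,85],[-50,0,0,0,0,0,5]]]}}

```text
time: 26.35
position: [0.4479, -0.0686, 0.1406]
tool_rot: [-0.509, 1.51, 0.509]
ft_force: [-0.7, -0.5, 0.0]
grip_width: 0.925
```

>>> {"op": "servo_tool", "data": {"commands": [[[-10,0,0,0,0,0,5],[-20,0,0,0,0,0,5],[-30,0,0,0,0,0,5],[-40,0,0,0,0,0,5],[-50,0,0,0,0,0,5]]]}}

```text
time: 26.98
position: [0.4479, -0.0686, 0.1407]
tool_rot: [-1.174, 1.231, 1.174]
ft_force: [0.3, -0.4, -0.9]
grip_width: 0.38
```

>>> {"op": "servo_tool", "data": {"commands": [[[0,0,0,0,0,0,5],[0,0,0,0,0,0,5],[0,0,0,0,0,0,5],[0,0,0,0,0,0,5],[0,0,0,0,0,0,5]]]}}

```text
time: 27.6
position: [0.4478, -0.0693, 0.1406]
tool_rot: [-1.168, 1.235, 1.168]
ft_force: [0.4, -1.4, -0.9]
grip_width: 0.146
```

```bash
python3 - <<'E'
from h import *
show(); print(st()['torque']); p,r=tool(); z=r.as_matrix()[:,2]; print(np.degrees(np.arctan2(z[1],z[0])))
E
```

```text
t 27.6 p [0.4478, -0.0693, 0.1406] x [0.0, -0.0, -1.0] z [0.056, 0.998, -0.0] F [0.4, -1.4, -0.9] g 0.146 q [0.5, -0.02, -0.4, 2.01, -0.01, 1.15, 1.62]
[-0.27044912 -0.13776092 -0.0199754 ]
86.79284249059705
```

>>> {"op": "servo_tool", "data": {"commands": [[[10,0,0,0,0,0,5],[20,0,0,0,0,0,5],[30,0,0,0,0,0,5],[40,0,0,0,0,0,5],[50,0,0,0,0,0,5]]]}}

```text
time: 28.22
position: [0.4477, -0.0695, 0.1406]
tool_rot: [-0.499, 1.513, 0.498]
ft_force: [0.5, -2.0, -0.2]
grip_width: 0.145
```

>>> {"op": "servo_tool", "data": {"commands": [[[10,0,0,0,0,0,5],[20,0,0,0,0,0,5],[30,0,0,0,0,0,5],[40,0,0,0,0,0,5],[50,0,0,0,0,0,5]]]}}

```text
time: 28.85
position: [0.4476, -0.0695, 0.1407]
tool_rot: [0.185, 1.563, -0.186]
ft_force: [-0.8, -1.8, -1.1]
grip_width: 0.146
```

>>> {"op": "servo_tool", "data": {"commands": [[[10,0,0,0,0,0,5],[20,0,0,0,0,0,5],[30,0,0,0,0,0,5],[40,0,0,0,0,0,5],[50,0,0,0,0,0,5]]]}}

```text
time: 29.48
position: [0.4475, -0.0694, 0.1407]
tool_rot: [0.862, 1.393, -0.863]
ft_force: [-0.8, -2.5, 0.7]
grip_width: 0.146
```

>>> {"op": "servo_tool", "data": {"commands": [[[10,0,0,0,0,0,5],[20,0,0,0,0,0,5],[30,0,0,0,0,0,5],[30,0,0,0,0,0,5]]]}}

```text
time: 29.98
position: [0.4475, -0.0694, 0.1407]
tool_rot: [1.248, 1.183, -1.25]
ft_force: [-1.0, -2.1, 0.0]
grip_width: 0.149
```

>>> {"op": "servo_tool", "data": {"commands": [[[0,0,0,0,0,0,85],[0,0,0,0,0,0,85],[-10,0,0,0,0,0,85],[-20,0,0,0,0,0,85],[-30,0,0,0,0,0,85]]]}}

```text
time: 30.6
position: [0.4479, -0.0685, 0.1407]
tool_rot: [0.853, 1.398, -0.852]
ft_force: [0.2, -0.5, -0.4]
grip_width: 0.63
```

>>> {"op": "servo_tool", "data": {"commands": [[[-10,0,0,0,0,0,85],[-20,0,0,0,0,0,85],[-30,0,0,0,0,0,85],[-40,0,0,0,0,0,85],[-50,0,0,0,0,0,85]]]}}

```text
time: 31.22
position: [0.4479, -0.0685, 0.1406]
tool_rot: [0.175, 1.564, -0.174]
ft_force: [0.1, -0.4, -1.0]
grip_width: 0.972
```

>>> {"op": "servo_tool", "data": {"commands": [[[-10,0,0,0,0,0,85],[-20,0,0,0,0,0,85],[-30,0,0,0,0,0,85],[-40,0,0,0,0,0,85],[-50,0,0,0,0,0,5]]]}}

```text
time: 31.85
position: [0.4479, -0.0685, 0.1406]
tool_rot: [-0.509, 1.51, 0.509]
ft_force: [0.0, 0.3, -0.8]
grip_width: 0.925
```

>>> {"op": "servo_tool", "data": {"commands": [[[-10,0,0,0,0,0,5],[-20,0,0,0,0,0,5],[-30,0,0,0,0,0,5],[-40,0,0,0,0,0,5],[-50,0,0,0,0,0,5]]]}}

```text
time: 32.48
position: [0.4479, -0.0685, 0.1406]
tool_rot: [-1.174, 1.231, 1.174]
ft_force: [0.2, -0.3, -0.7]
grip_width: 0.377
```

>>> {"op": "servo_tool", "data": {"commands": [[[0,0,0,0,0,0,5],[0,0,0,0,0,0,5],[0,0,0,0,0,0,5],[0,0,0,0,0,0,5],[0,0,0,0,0,0,5]]]}}

```text
time: 33.1
position: [0.4478, -0.0693, 0.1407]
tool_rot: [-1.168, 1.235, 1.168]
ft_force: [0.6, -1.5, -0.6]
grip_width: 0.143
```

>>> {"op": "servo_tool", "data": {"commands": [[[10,0,0,0,0,0,5],[20,0,0,0,0,0,5],[30,0,0,0,0,0,5],[40,0,0,0,0,0,5],[50,0,0,0,0,0,5]]]}}

```text
time: 33.72
position: [0.4477, -0.0695, 0.1407]
tool_rot: [-0.499, 1.513, 0.498]
ft_force: [-1.1, -2.3, -0.9]
grip_width: 0.146
```

>>> {"op": "servo_tool", "data": {"commands": [[[10,0,0,0,0,0,5],[20,0,0,0,0,0,5],[30,0,0,0,0,0,5],[35.5,0,0,0,0,0,5],[35.5,0,0,0,0,0,5]]]}}

```text
time: 34.35
position: [0.4477, -0.0695, 0.1406]
tool_rot: [-0.019, 1.571, 0.018]
ft_force: [-0.3, -2.4, 0.0]
grip_width: 0.152
```

```bash
python3 - <<'E'
from h import *
show(); print(st()['torque']); p,r=tool(); z=r.as_matrix()[:,2]; print(np.degrees(np.arctan2(z[1],z[0])))
E
```

```text
t 34.35 p [0.4477, -0.0695, 0.1406] x [-0.0, -0.001, -1.0] z [1.0, 0.024, -0.0] F [-0.3, -2.4, 0.0] g 0.152 q [0.52, -0.02, -0.42, 2.01, -0.01, 1.15, 0.13]
[-0.59573075 -0.06184228 -0.04806248]
1.3608480330410289
```

>>> {"op": "servo_tool", "data": {"commands": [[[-10,0,0,0,0,0,5],[-20,0,0,0,0,0,5],[-30,0,0,0,0,0,5],[-40,0,0,0,0,0,5],[-50,0,0,0,0,0,5]]]}}

```text
time: 34.98
position: [0.4478, -0.0694, 0.1407]
tool_rot: [-0.705, 1.454, 0.704]
ft_force: [-0.2, -1.3, -0.7]
grip_width: 0.146
```

>>> {"op": "servo_tool", "data": {"commands": [[[-10,0,0,0,0,0,5],[-20,0,0,0,0,0,5],[-30,0,0,0,0,0,5],[-40,0,0,0,0,0,5],[-40,0,0,0,0,0,5]]]}}

```text
time: 35.6
position: [0.4478, -0.0693, 0.1407]
tool_rot: [-1.226, 1.199, 1.226]
ft_force: [0.4, -2.3, -1.2]
grip_width: 0.147
```

>>> {"op": "servo_tool", "data": {"commands": [[[0,0,0,0,0,0,85],[0,0,0,0,0,0,85],[10,0,0,0,0,0,85],[20,0,0,0,0,0,85],[30,0,0,0,0,0,85]]]}}

```text
time: 36.22
position: [0.4477, -0.0684, 0.1406]
tool_rot: [-0.828, 1.407, 0.829]
ft_force: [-0.1, 0.1, 0.2]
grip_width: 0.631
```

>>> {"op": "servo_tool", "data": {"commands": [[[10,0,0,0,0,0,85],[20,0,0,0,0,0,85],[30,0,0,0,0,0,85],[40,0,0,0,0,0,85],[50,0,0,0,0,0,85]]]}}

```text
time: 36.85
position: [0.4478, -0.0684, 0.1406]
tool_rot: [-0.15, 1.566, 0.151]
ft_force: [-0.1, 0.4, 0.6]
grip_width: 0.977
```

>>> {"op": "servo_tool", "data": {"commands": [[[10,0,0,0,0,0,85],[20,0,0,0,0,0,85],[30,0,0,0,0,0,85],[40,0,0,0,0,0,85],[50,0,0,0,0,0,5]]]}}

```text
time: 37.48
position: [0.4478, -0.0684, 0.1406]
tool_rot: [0.533, 1.505, -0.533]
ft_force: [0.4, 0.0, 0.1]
grip_width: 0.929
```

>>> {"op": "servo_tool", "data": {"commands": [[[10,0,0,0,0,0,5],[20,0,0,0,0,0,5],[30,0,0,0,0,0,5],[40,0,0,0,0,0,5],[50,0,0,0,0,0,5]]]}}

```text
time: 38.1
position: [0.4478, -0.0684, 0.1406]
tool_rot: [1.197, 1.218, -1.196]
ft_force: [-0.7, 0.2, -0.3]
grip_width: 0.379
```

>>> {"op": "servo_tool", "data": {"commands": [[[0,0,0,0,0,0,5],[0,0,0,0,0,0,5],[0,0,0,0,0,0,5],[0,0,0,0,0,0,5],[0,0,0,0,0,0,5]]]}}

```text
time: 38.72
position: [0.4478, -0.0694, 0.1407]
tool_rot: [1.192, 1.22, -1.192]
ft_force: [0.5, -2.0, -0.5]
grip_width: 0.141
```

>>> {"op": "servo_tool", "data": {"commands": [[[-10,0,0,0,0,0,5],[-20,0,0,0,0,0,5],[-30,0,0,0,0,0,5],[-40,0,0,0,0,0,5],[-50,0,0,0,0,0,5]]]}}

```text
time: 39.35
position: [0.4477, -0.0692, 0.1406]
tool_rot: [0.524, 1.507, -0.524]
ft_force: [-0.1, -1.6, -0.8]
grip_width: 0.148
```

>>> {"op": "servo_tool", "data": {"commands": [[[-10,0,0,0,0,0,5],[-20,0,0,0,0,0,5],[-30,0,0,0,0,0,5],[-40,0,0,0,0,0,5],[-50,0,0,0,0,0,5]]]}}

```text
time: 39.98
position: [0.4476, -0.0692, 0.1407]
tool_rot: [-0.16, 1.565, 0.16]
ft_force: [0.4, -1.6, -0.2]
grip_width: 0.144
```

>>> {"op": "servo_tool", "data": {"commands": [[[-10,0,0,0,0,0,5],[-20,0,0,0,0,0,5],[-30,0,0,0,0,0,5],[-40,0,0,0,0,0,5],[-50,0,0,0,0,0,5]]]}}

```text
time: 40.6
position: [0.4475, -0.0693, 0.1407]
tool_rot: [-0.838, 1.404, 0.838]
ft_force: [-0.7, -2.1, 0.0]
grip_width: 0.147
```

>>> {"op": "servo_tool", "data": {"commands": [[[-10,0,0,0,0,0,5],[-20,0,0,0,0,0,5],[-30,0,0,0,0,0,5],[-30,0,0,0,0,0,5]]]}}

```text
time: 41.1
position: [0.4475, -0.0693, 0.1407]
tool_rot: [-1.225, 1.2, 1.225]
ft_force: [-0.2, -3.6, -0.2]
grip_width: 0.142
```

```bash
python3 - <<'E'
from h import *
show(); print(st()['torque']); p,r=tool(); z=r.as_matrix()[:,2]; print(np.degrees(np.arctan2(z[1],z[0])))
E
```

```text
t 41.1 p [0.4475, -0.0693, 0.1407] x [-0.001, -0.001, -1.0] z [-0.021, 1.0, -0.001] F [-0.2, -3.6, -0.2] g 0.142 q [0.5, -0.02, -0.4, 2.01, -0.01, 1.15, 1.7]
[-0.49333357  0.07372908 -0.00243619]
91.22617480570493
```

>>> {"op": "servo_tool", "data": {"commands": [[[0,0,0,0,0,0,85],[0,0,0,0,0,0,85],[10,0,0,0,0,0,85],[20,0,0,0,0,0,85],[30,0,0,0,0,0,85]]]}}

```text
time: 41.72
position: [0.4479, -0.0685, 0.1407]
tool_rot: [-0.828, 1.407, 0.829]
ft_force: [-0.4, 0.1, 0.5]
grip_width: 0.631
```

>>> {"op": "servo_tool", "data": {"commands": [[[10,0,0,0,0,0,85],[20,0,0,0,0,0,85],[30,0,0,0,0,0,85],[40,0,0,0,0,0,85],[50,0,0,0,0,0,85]]]}}

```text
time: 42.35
position: [0.4479, -0.0685, 0.1407]
tool_rot: [-0.15, 1.565, 0.151]
ft_force: [-0.8, 0.6, 0.8]
grip_width: 0.973
```

>>> {"op": "servo_tool", "data": {"commands": [[[10,0,0,0,0,0,85],[20,0,0,0,0,0,85],[30,0,0,0,0,0,85],[40,0,0,0,0,0,85],[50,0,0,0,0,0,5]]]}}

```text
time: 42.98
position: [0.4479, -0.0685, 0.1406]
tool_rot: [0.534, 1.504, -0.533]
ft_force: [0.3, -0.7, -0.5]
grip_width: 0.927
```

>>> {"op": "servo_tool", "data": {"commands": [[[10,0,0,0,0,0,5],[20,0,0,0,0,0,5],[30,0,0,0,0,0,5],[40,0,0,0,0,0,5],[50,0,0,0,0,0,5]]]}}

```text
time: 43.6
position: [0.4479, -0.0685, 0.1407]
tool_rot: [1.197, 1.217, -1.196]
ft_force: [1.1, -1.0, -0.3]
grip_width: 0.382
```

>>> {"op": "servo_tool", "data": {"commands": [[[0,0,0,0,0,0,5],[0,0,0,0,0,0,5],[0,0,0,0,0,0,5],[0,0,0,0,0,0,5],[0,0,0,0,0,0,5]]]}}

```text
time: 44.22
position: [0.4478, -0.0694, 0.1407]
tool_rot: [1.192, 1.22, -1.192]
ft_force: [0.9, -1.5, -0.1]
grip_width: 0.15
```

>>> {"op": "servo_tool", "data": {"commands": [[[-10,0,0,0,0,0,5],[-20,0,0,0,0,0,5],[-30,0,0,0,0,0,5],[-40,0,0,0,0,0,5],[-50,0,0,0,0,0,5]]]}}

```text
time: 44.85
position: [0.4478, -0.0692, 0.1407]
tool_rot: [0.524, 1.506, -0.524]
ft_force: [-0.1, -2.5, -1.4]
grip_width: 0.146
```

>>> {"op": "servo_tool", "data": {"commands": [[[-10,0,0,0,0,0,5],[-20,0,0,0,0,0,5],[-30,0,0,0,0,0,5],[-40,0,0,0,0,0,5],[-50,0,0,0,0,0,5]]]}}

```text
time: 45.48
position: [0.4476, -0.0692, 0.1407]
tool_rot: [-0.16, 1.565, 0.16]
ft_force: [0.1, -1.4, 0.5]
grip_width: 0.145
```

>>> {"op": "servo_tool", "data": {"commands": [[[-10,0,0,0,0,0,5],[-20,0,0,0,0,0,5],[-30,0,0,0,0,0,5],[-40,0,0,0,0,0,5],[-50,0,0,0,0,0,5]]]}}

```text
time: 46.1
position: [0.4475, -0.0692, 0.1406]
tool_rot: [-0.838, 1.404, 0.838]
ft_force: [-0.5, -0.8, -0.4]
grip_width: 0.143
```

>>> {"op": "servo_tool", "data": {"commands": [[[-10,0,0,0,0,0,5],[-20,0,0,0,0,0,5],[-30,0,0,0,0,0,5],[-30,0,0,0,0,0,5]]]}}

```text
time: 46.6
position: [0.4475, -0.0693, 0.1406]
tool_rot: [-1.225, 1.2, 1.225]
ft_force: [-2.1, -2.7, 1.5]
grip_width: 0.144
```

>>> {"op": "servo_tool", "data": {"commands": [[[0,0,0,0,0,0,85],[0,0,0,0,0,0,85],[10,0,0,0,0,0,85],[20,0,0,0,0,0,85],[30,0,0,0,0,0,85]]]}}

```text
time: 47.22
position: [0.4479, -0.0685, 0.1406]
tool_rot: [-0.828, 1.407, 0.828]
ft_force: [0.2, 0.3, -0.1]
grip_width: 0.629
```

>>> {"op": "servo_tool", "data": {"commands": [[[10,0,0,0,0,0,85],[20,0,0,0,0,0,85],[30,0,0,0,0,0,85],[40,0,0,0,0,0,85],[50,0,0,0,0,0,85]]]}}

```text
time: 47.85
position: [0.4479, -0.0685, 0.1407]
tool_rot: [-0.15, 1.565, 0.151]
ft_force: [0.4, 0.7, 0.7]
grip_width: 0.973
```

>>> {"op": "servo_tool", "data": {"commands": [[[10,0,0,0,0,0,85],[20,0,0,0,0,0,85],[30,0,0,0,0,0,85],[40,0,0,0,0,0,85],[50,0,0,0,0,0,5]]]}}

```text
time: 48.48
position: [0.4479, -0.0685, 0.1407]
tool_rot: [0.534, 1.504, -0.533]
ft_force: [0.4, -0.3, 0.7]
grip_width: 0.925
```

>>> {"op": "servo_tool", "data": {"commands": [[[10,0,0,0,0,0,5],[20,0,0,0,0,0,5],[30,0,0,0,0,0,5],[40,0,0,0,0,0,5],[50,0,0,0,0,0,5]]]}}

```text
time: 49.1
position: [0.4479, -0.0685, 0.1406]
tool_rot: [1.197, 1.217, -1.197]
ft_force: [-1.3, 0.4, 1.0]
grip_width: 0.38
```

>>> {"op": "servo_tool", "data": {"commands": [[[0,0,0,0,0,0,5],[0,0,0,0,0,0,5],[0,0,0,0,0,0,5],[0,0,0,0,0,0,5],[0,0,0,0,0,0,5]]]}}

```text
time: 49.72
position: [0.4478, -0.0694, 0.1407]
tool_rot: [1.192, 1.22, -1.192]
ft_force: [1.3, -3.3, -1.3]
grip_width: 0.143
```

>>> {"op": "servo_tool", "data": {"commands": [[[-10,0,0,0,0,0,5],[-20,0,0,0,0,0,5],[-30,0,0,0,0,0,5],[-40,0,0,0,0,0,5],[-50,0,0,0,0,0,5]]]}}

```text
time: 50.35
position: [0.4478, -0.0692, 0.1406]
tool_rot: [0.524, 1.506, -0.524]
ft_force: [-0.1, -1.1, -0.3]
grip_width: 0.146
```

>>> {"op": "servo_tool", "data": {"commands": [[[-10,0,0,0,0,0,5],[-20,0,0,0,0,0,5],[-30,0,0,0,0,0,5],[-40,0,0,0,0,0,5],[-40,0,0,0,0,0,5]]]}}

```text
time: 50.98
position: [0.4476, -0.0691, 0.1406]
tool_rot: [-0.017, 1.571, 0.017]
ft_force: [-0.4, -2.1, 0.1]
grip_width: 0.145
```

```bash
python3 - <<'E'
from h import *
show(); print(st()['torque']); p,r=tool(); z=r.as_matrix()[:,2]; print(np.degrees(np.arctan2(z[1],z[0])))
snap('scene','s3')
a=cv2.imread('pics/s3.png')[170:300,190:330]; cv2.imwrite('pics/c4.png',cv2.resize(a,None,fx=4,fy=4,interpolation=cv2.INTER_CUBIC))
E
```

```text
t 50.98 p [0.4476, -0.0691, 0.1406] x [-0.0, -0.0, -1.0] z [1.0, 0.022, -0.0] F [-0.4, -2.1, 0.1] g 0.145 q [0.52, -0.02, -0.42, 2.01, -0.01, 1.15, 0.13]
[-0.4493381  -0.06700312  0.03449195]
1.2356662712502922
```

>>> {"op": "servo_tool", "data": {"commands": [[[10,0,0,0,0,0,5],[20,0,0,0,0,0,5],[30,0,0,0,0,0,5],[40,0,0,0,0,0,5],[50,0,0,0,0,0,5]]]}}

```text
time: 51.65
position: [0.4478, -0.0693, 0.1407]
tool_rot: [0.67, 1.465, -0.671]
ft_force: [-0.4, -1.6, -0.9]
grip_width: 0.145
```

>>> {"op": "servo_tool", "data": {"commands": [[[10,0,0,0,0,0,5],[20,0,0,0,0,0,5],[30,0,0,0,0,0,5],[40,0,0,0,0,0,5],[40,0,0,0,0,0,5]]]}}

```text
time: 52.28
position: [0.4478, -0.0694, 0.1407]
tool_rot: [1.192, 1.219, -1.193]
ft_force: [0.5, -2.9, -0.3]
grip_width: 0.146
```

>>> {"op": "servo_tool", "data": {"commands": [[[0,0,0,0,0,0,60],[0,0,0,0,0,0,60],[0,0,0,0,0,0,60],[0,0,0,-30,0,0,60],[0,0,0,-90,0,0,60]]]}}

```text
time: 52.9
position: [0.4459, -0.0685, 0.2295]
tool_rot: [1.19, 1.226, -1.195]
ft_force: [0.4, -0.1, 0.1]
grip_width: 0.624
```

>>> {"op": "servo_tool", "data": {"commands": [[[-10,0,0,0,20,0,60],[-20,0,0,0,40,0,60],[-30,0,0,0,60,0,60],[-40,0,0,0,73,0,60],[-45,0,0,0,73,0,60]]]}}

```text
time: 53.52
position: [0.5214, -0.0667, 0.2303]
tool_rot: [0.593, 1.489, -0.592]
ft_force: [0.2, 0.2, -0.2]
grip_width: 0.692
```

>>> {"op": "servo_tool", "data": {"commands": [[[-10,0,0,0,0,0,60],[-20,0,0,0,0,0,60],[-30,0,0,0,0,0,60],[-40,0,0,0,0,0,60],[-45,0,0,0,0,0,60]]]}}

```text
time: 54.15
position: [0.5207, -0.067, 0.2306]
tool_rot: [-0.021, 1.571, 0.022]
ft_force: [0.2, 1.2, -0.3]
grip_width: 0.687
```

```bash
python3 - <<'E'
from h import *
show(); rel((.521,-.0695,.154),down(1))
snap('wrist','w3'); snap('top','t3')
print(proj('w3',[[.521,-.0275,.165],[.521,-.1115,.165]]))
t=cv2.imread('pics/t3.png')[150:280,262:432]; cv2.imwrite('pics/c5.png',cv2.resize(t,None,fx=4,fy=4,interpolation=cv2.INTER_CUBIC))
E
```

```text
t 54.15 p [0.5207, -0.067, 0.2306] x [-0.0, 0.0, -1.0] z [1.0, 0.027, -0.0] F [0.2, 1.2, -0.3] g 0.687 q [0.54, 0.08, -0.48, 1.73, 0.04, 1.34, 0.08]
 rot [0.6, -0.0, -0.0] mm [76.6, -2.5, 0.3] dist 77 ang 0.6
[[285.69589589 169.28510639]
 [282.21943491 287.96011262]]
```

View pics/w3.png

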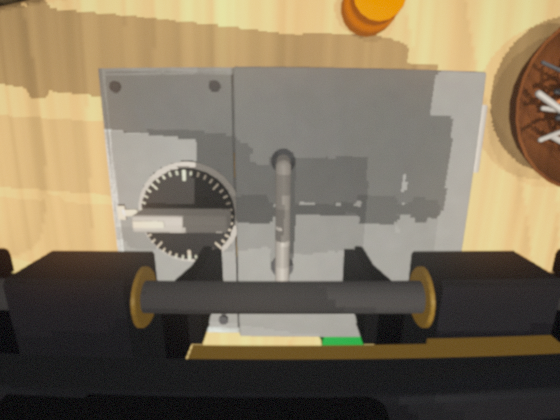

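>>> {"op": "servo_tool", "data": {"commands": [[[0,0,0,30,-2,0,45],[0,0,0,60,-2,0,45],[0,0,0,76,-2,0,30],[0,0,0,76,-2,0,5],[0,0,0,76,-2,0,5]]], "newtons": 30}}

```text
time: 54.88
position: [0.5216, -0.0693, 0.1558]
tool_rot: [-0.018, 1.569, 0.018]
ft_force: [0.7, 0.6, -0.7]
grip_width: 0.265
```

>>> {"op": "servo_tool", "data": {"commands": [[[0,0,0,0,0,0,5],[0,0,0,0,0,0,5],[0,0,0,0,0,0,5],[0,0,0,0,0,0,5]]]}}

```text
time: 55.38
position: [0.5207, -0.0694, 0.1557]
tool_rot: [-0.019, 1.571, 0.018]
ft_force: [-3.1, 0.5, 5.9]
grip_width: 0.099
```

>>> {"op": "servo_tool", "data": {"commands": [[[0,0,0,-6,0,2,5],[0,0,0,-12.5,0,4,5],[0,0,0,-12.5,0,4,5]]]}}

```text
time: 55.75
position: [0.5242, -0.0693, 0.167]
tool_rot: [-0.018, 1.572, 0.018]
ft_force: [-1.9, -0.8, -3.6]
grip_width: 0.1
```

```bash
python3 - <<'E'
from h import *
show()
E
```

```text
t 55.75 p [0.5242, -0.0693, 0.167] x [-0.002, -0.0, -1.0] z [1.0, 0.023, -0.002] F [-1.9, -0.8, -3.6] g 0.1 q [0.53, 0.13, -0.48, 1.81, 0.06, 1.22, 0.05]
```

>>> {"op": "servo_tool", "data": {"commands": [[[0,0,0,-23.7,0,11.3,5],[0,0,0,-45,0,26.5,5],[0,0,0,-63.4,0,45.2,5],[0,0,0,-78.3,0,66.8,5],[0,0,0,-89.2,0,90.6,5]]]}}

```text
time: 56.38
position: [0.6133, -0.068, 0.2599]
tool_rot: [-0.019, 1.575, 0.015]
ft_force: [-10.6, -1.3, 9.6]
grip_width: 0.101
```

>>> {"op": "servo_tool", "data": {"commands": [[[0,0,0,-6.6,0,25.4,5],[0,0,0,-8.7,0,51.5,5],[0,0,0,-6.2,0,77.6,5],[0,0,0,-1.8,0,95.4,5],[0,0,0,3.7,0,110.2,5]]]}}

```text
time: 57.0
position: [0.7264, -0.0662, 0.2548]
tool_rot: [-0.018, 1.569, 0.015]
ft_force: [-3.6, -1.9, 2.9]
grip_width: 0.103
```

```bash
python3 - <<'E'
from h import *
show(); print(st()['torque']); snap('scene','s4')
E
```

```text
t 57.0 p [0.7264, -0.0662, 0.2548] x [0.002, -0.002, -1.0] z [1.0, 0.021, 0.002] F [-3.6, -1.9, 2.9] g 0.103 q [0.35, 0.52, -0.47, 1.15, 0.23, 1.51, -0.06]
[-0.53483291  1.06724092  0.05144131]
```

View pics/s4.png

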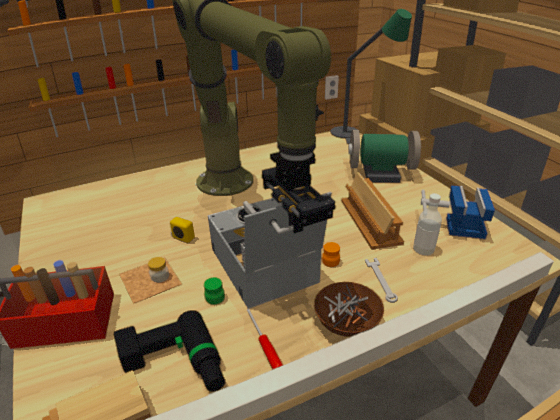

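The scene shows the lid standing open with the gripper on its handle at (300,195) and the jar on the mat at (157,268). I'm releasing and going over the box to look in.

>>> {"op": "servo_tool", "data": {"commands": [[[0,0,0,0,0,0,20],[0,0,0,0,0,0,20],[0,0,0,-40,0,0,20],[0,0,0,-80,0,0,20],[0,0,0,-100,0,0,20]]]}}

```text
time: 57.68
position: [0.7258, -0.0636, 0.3562]
tool_rot: [-0.018, 1.566, 0.019]
ft_force: [0.0, 0.1, 0.3]
grip_width: 0.228
```

>>> {"op": "servo_tool", "data": {"commands": [[[0,0,0,0,0,-50,20],[-10,0,0,0,0,-110,20],[-20,0,0,20,0,-170,20],[-30,0,0,20,0,-190,20],[-40,0,0,20,0,-190,20]]]}}

```text
time: 58.3
position: [0.5336, -0.0686, 0.3334]
tool_rot: [-0.57, 1.495, 0.566]
ft_force: [0.9, -0.5, -0.7]
grip_width: 0.229
```

>>> {"op": "servo_tool", "data": {"commands": [[[-10,0,0,0,0,0,20],[-20,0,0,0,0,0,20],[-30,0,0,0,0,0,20],[-40,0,0,0,0,0,20],[-50,0,0,0,0,0,20]]]}}

```text
time: 58.92
position: [0.5353, -0.0682, 0.3331]
tool_rot: [-1.232, 1.195, 1.23]
ft_force: [-0.9, 0.1, 1.2]
grip_width: 0.229
```

```bash
python3 - <<'E'
from h import *
show(); snap('wrist','w4'); snap('top','t4')
E
```

```text
t 58.92 p [0.5353, -0.0682, 0.3331] x [0.001, -0.0, -1.0] z [-0.03, 1.0, -0.0] F [-0.9, 0.1, 1.2] g 0.229 q [0.64, 0.09, -0.6, 1.53, 0.05, 1.54, 1.64]
```

View pics/w4.png

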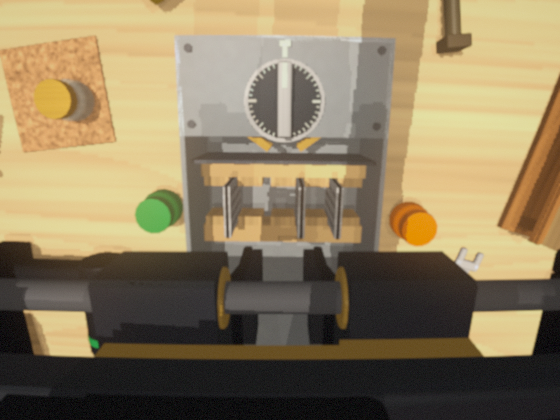

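Three plates stand in the box with top edges near columns 228, 299 and 338 (slots −63, +21 and +63). The −21 slot is empty, the dial is still on 0, and the jar is on the mat at (55,98).

```bash
python3 - <<'E'
from h import *
w=cv2.imread('pics/w4.png')[135:260,180:395]; A=cv2.resize(w,None,fx=3.5,fy=3.5,interpolation=cv2.INTER_CUBIC)
cv2.imwrite('pics/c6.png',A); print(A.shape)
E
```

```text
(438, 752, 3)
```

View pics/c6.png

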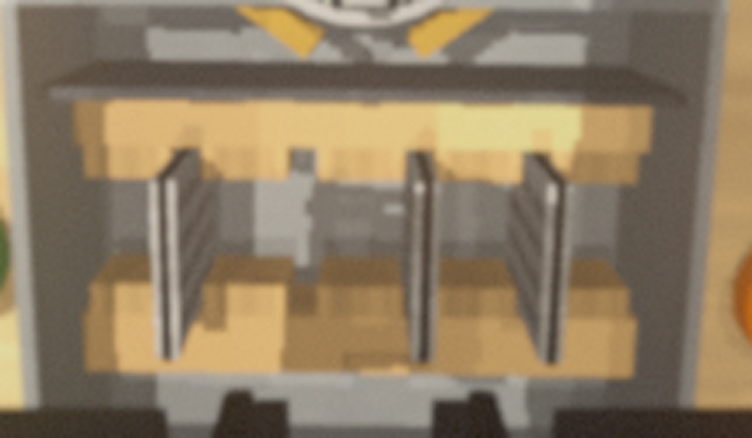

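```bash
python3 - <<'E'
from h import *
o=lambda c,z:onz('w4',(180+c[0]/3.5,135+c[1]/3.5),z)
for n,a,b in [('A',(162,180),(168,357)),('B',(419,185),(421,360)),('C',(555,185),(551,360))]:
    p,q=o(a,.112),o(b,.112); print(n,p.round(4),q.round(4),'mid',((p+q)/2).round(4),'len',np.linalg.norm(q-p).round(4),'dir',np.degrees(np.arctan2(*(q-p)[[1,0]])).round(1))
print(onz('w4',(285,100),.135))
rel((.60,0,.2),down(91))
E
```

```text
A [ 0.5382 -0.13    0.112 ] [ 0.5969 -0.1288  0.112 ] mid [ 0.5676 -0.1294  0.112 ] len 0.0587 dir 1.2
B [ 0.5375 -0.0492  0.112 ] [ 0.5955 -0.0461  0.112 ] mid [ 0.5665 -0.0477  0.112 ] len 0.0581 dir 3.1
C [ 0.5362 -0.0064  0.112 ] [ 0.5943 -0.0036  0.112 ] mid [ 0.5653 -0.005   0.112 ] len 0.0582 dir 2.8
[ 0.44636618 -0.06838232  0.135     ]
 rot [0.4, -0.0, 0.0] mm [133.0, -66.2, 66.8] dist 163 ang 0.4
```

>>> {"op": "servo_tool", "data": {"commands": [[[0,0,0,50,-15,30,26],[0,0,0,110,-35,62,26],[0,0,0,160,-35,62,26],[0,0,0,160,-35,62,26]]]}}

```text
time: 59.52
position: [0.5656, -0.0056, 0.1687]
tool_rot: [-1.221, 1.205, 1.233]
ft_force: [0.8, -1.1, 0.1]
grip_width: 0.296
```

```bash
python3 - <<'E'
from h import *
show(); rel((.568,-.005,.078),down(91))
E
```

```text
t 59.52 p [0.5656, -0.0056, 0.1687] x [-0.009, 0.001, -1.0] z [-0.022, 1.0, 0.001] F [0.8, -1.1, 0.1] g 0.296 q [0.53, 0.24, -0.65, 1.71, 0.15, 1.25, 1.44]
 rot [0.3, 0.1, -0.5] mm [90.7, -3.2, 0.4] dist 91 ang 0.6
```

>>> {"op": "servo_tool", "data": {"commands": [[[0,0,0,45,-1,0,26],[0,0,0,80,-1,0,26],[0,0,0,94,-1,0,26],[0,0,0,94,-1,0,4],[0,0,0,94,-1,0,4]]], "newtons": 30}}

```text
time: 60.15
position: [0.5718, -0.0063, 0.081]
tool_rot: [-1.228, 1.196, 1.223]
ft_force: [0.5, 0.5, -0.5]
grip_width: 0.151
```

>>> {"op": "servo_tool", "data": {"commands": [[[0,0,0,0,0,0,4],[0,0,0,0,0,0,4],[0,0,0,-8,0,0,4],[0,0,0,-18,0,0,4]]]}}

```text
time: 60.65
position: [0.5699, -0.0059, 0.0967]
tool_rot: [-1.226, 1.198, 1.227]
ft_force: [1.9, 0.9, -3.9]
grip_width: 0.087
```

```bash
python3 - <<'E'
from h import *
show()
E
```

```text
t 60.65 p [0.5699, -0.0059, 0.0967] x [-0.0, 0.0, -1.0] z [-0.023, 1.0, 0.0] F [1.9, 0.9, -3.9] g 0.087 q [0.51, 0.31, -0.64, 1.78, 0.2, 1.11, 1.4]
```

>>> {"op": "servo_tool", "data": {"commands": [[[0,0,0,-60,0,0,4],[0,0,0,-120,0,0,4],[0,0,0,-140,0,0,4]]]}}

```text
time: 61.02
position: [0.5716, -0.0061, 0.2415]
tool_rot: [-1.23, 1.195, 1.221]
ft_force: [0.5, -0.2, -2.3]
grip_width: 0.088
```

```bash
cat >> h.py <<'E'
RY=76.7
def rk(L,off,h,d=0.0,b=.0667,a=.35):
    """TCP for plate lower edge at ledge point L + off along rack y, raised h along plate, d forward of board"""
    c,s=np.cos(np.radians(RY)),np.sin(np.radians(RY)); rx=np.array([c,s,0]);ry=np.array([-s,c,0])
    u=np.sin(a)*rx+np.array([0,0,np.cos(a)]); n=-np.cos(a)*rx+np.array([0,0,np.sin(a)])
    return np.array(L)+off*ry+(h+b)*u+d*n
E
python3 - <<'E'
from h import *
show(); rel(rk((.477,.324,.06),0,.1),down(RY,.35))
E
```

```text
t 61.02 p [0.5716, -0.0061, 0.2415] x [0.006, -0.002, -1.0] z [-0.023, 1.0, -0.002] F [0.5, -0.2, -2.3] g 0.088 q [0.54, 0.19, -0.66, 1.61, 0.12, 1.37, 1.46]
 rot [14.4, 19.9, 2.9] mm [23.9, 72.6, 387.6] dist 395 ang 24.7
```

>>> {"op": "servo_tool", "data": {"commands": [[[3,4,0.6,-10,12,58,4],[6,8,1.2,-10,24,116,4],[9,12,1.8,-10,36,174,4],[12,16,2.4,-10,48,232,4],[14.4,19.9,2.9,-5,60,290,4]]]}}

```text
time: 61.65
position: [0.5035, 0.2833, 0.2427]
tool_rot: [-1.255, 1.595, 0.88]
ft_force: [2.5, -0.3, -1.3]
grip_width: 0.091
```

```bash
python3 - <<'E'
from h import *
show(); rel(rk((.477,.324,.06),0,.08),down(RY,.35))
E
```

```text
t 61.65 p [0.5035, 0.2833, 0.2427] x [-0.083, -0.335, -0.939] z [0.217, 0.913, -0.345] F [2.5, -0.3, -1.3] g 0.091 q [-0.14, 0.47, -0.77, 1.37, 0.47, 1.75, 0.43]
 rot [-0.1, -0.1, -0.2] mm [13.4, 35.2, 94.1] dist 101 ang 0.3
```

```bash
python3 - <<'E'
from h import *
snap('wrist','w5'); L=np.array([.477,.324,.06])
c,s=np.cos(np.radians(RY)),np.sin(np.radians(RY)); f=lambda x,y,z: np.array([L[0]+c*(x+.015)-s*y,L[1]+s*(x+.015)+c*y,z])
P=[f(.0076,.145,.1103),f(.0076,-.145,.1103),f(-.015,.145,.06),f(-.015,-.145,.06)]
print(proj('w5',P))
a=cv2.imread('pics/w5.png'); cv2.imwrite('pics/w5b.png',cv2.resize(a,None,fx=1.42,fy=1.42,interpolation=cv2.INTER_CUBIC))
E
```

```text
[[426.15578472 -42.33715996]
 [394.97010236 335.41320045]
 [395.87208918 -14.06114811]
 [374.94503008 303.84295572]]
```

View pics/w5b.png

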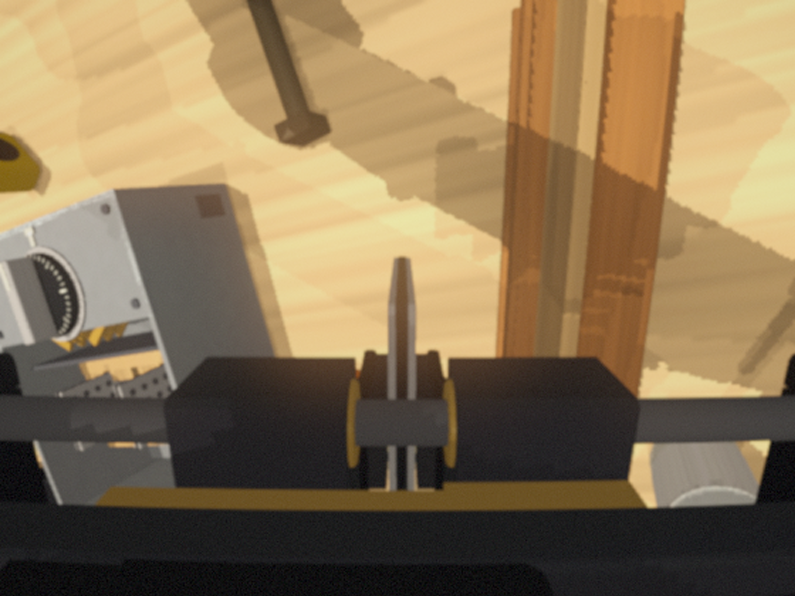

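```bash
python3 - <<'E'
from h import *
crop('w5','c7',345,60,475,200,4)
E
```

```text
(no output)
```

View pics/c7.png

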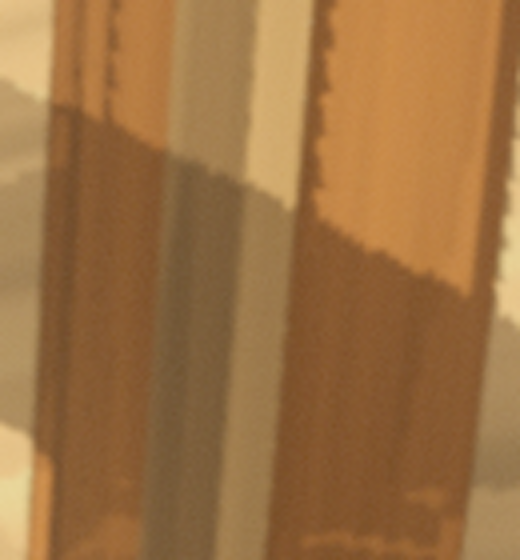

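```bash
python3 - <<'E'
from h import *
L=np.array([.477,.324,.06])
o=lambda c,z:onz('w5',(345+c[0]/4,60+c[1]/4),z)
c,s=np.cos(np.radians(RY)),np.sin(np.radians(RY)); rx=np.array([c,s,0]);ry=np.array([-s,c,0])
for nm,z,pts,ex in [('top',.1103,[(255,20),(238,300),(215,540)],.0226),('bot',.0586,[(176,20),(157,300),(140,540)],.0038)]:
    for q in pts:
        p=o(q,z)-L; print(nm,'dx',round((p@rx-ex)*1000,1),'y',round(p@ry*1000,1))
rel(rk(L,0,.02,.004),down(RY,.35))
E
```

```text
top dx -7.3 y 75.1
top dx -6.8 y 25.4
top dx -7.5 y -20.6
bot dx -6.2 y 82.7
bot dx -6.6 y 23.0
bot dx -6.9 y -32.3
 rot [1.0, 0.1, -0.5] mm [73.1, 23.4, 78.4] dist 110 ang 1.2
```

```bash
sed -i '/^RY=/a LG=np.array([.4752,.317,.06])' h.py; python3 - <<'E'
from h import *
rel(rk(LG,0,.06,.007),down(RY,.35));rel(rk(LG,0,.02,.007),down(RY,.35))
E
```

```text
rot [1.0, 0.1, -0.5] mm [35.6, 24.0, 68.7] dist 81 ang 1.2
 rot [1.0, 0.1, -0.5] mm [75.6, 23.7, 68.6] dist 105 ang 1.2
```

>>> {"op": "servo_tool", "data": {"commands": [[[0.5,0,0,12,12,35,4],[1,0,-0.5,36,24,68,4],[1,0,-0.5,55,24,68,4],[1,0,-0.5,75,24,68,4],[1,0,-0.5,75,24,68,4]]]}}

```text
time: 62.32
position: [0.4889, 0.3221, 0.147]
tool_rot: [-1.248, 1.595, 0.861]
ft_force: [0.2, -0.1, -2.4]
grip_width: 0.09
```

>>> {"op": "servo_tool", "data": {"commands": [[[0,0,0,0,0,0,4],[0,0,0,0,0,2,4],[0,0,0,0,0,2,4]]]}}

```text
time: 62.7
position: [0.4889, 0.3275, 0.1479]
tool_rot: [-1.249, 1.59, 0.864]
ft_force: [-0.1, -0.1, -2.4]
grip_width: 0.089
```

```bash
python3 - <<'E'
from h import *
show(); rel(rk(LG,0,.0,.0),down(RY,.35))
E
```

```text
t 62.7 p [0.4889, 0.3275, 0.1479] x [-0.075, -0.334, -0.94] z [0.231, 0.911, -0.342] F [-0.1, -0.1, -2.4] g 0.089 q [-0.22, 0.57, -0.76, 1.45, 0.51, 1.61, 0.3]
 rot [-0.9, 0.1, 0.2] mm [20.5, 11.3, 17.4] dist 29 ang 0.9
```

>>> {"op": "servo_tool", "data": {"commands": [[[-0.9,0,0,0,5,6,4],[-0.9,0,0,0,11,11,4],[-0.9,0,0,0,11,11,4]]]}}

```text
time: 63.08
position: [0.4794, 0.3408, 0.1432]
tool_rot: [-1.262, 1.586, 0.881]
ft_force: [0.9, -0.3, -2.4]
grip_width: 0.089
```

>>> {"op": "servo_tool", "data": {"commands": [[[0,0,0,0,0,2,4],[0,0,0,0,0,2,4]]]}}

```text
time: 63.32
position: [0.4812, 0.3414, 0.1427]
tool_rot: [-1.26, 1.587, 0.878]
ft_force: [0.1, 0.3, -2.5]
grip_width: 0.087
```

>>> {"op": "servo_tool", "data": {"commands": [[[0,0,0,0,0,2,4],[0,0,0,0,0,2,4]]]}}

```text
time: 63.58
position: [0.4815, 0.3434, 0.142]
tool_rot: [-1.26, 1.587, 0.878]
ft_force: [0.4, -0.1, -1.6]
grip_width: 0.087
```

```bash
python3 - <<'E'
from h import *
show(); rel(rk(LG,0,.0,.0),down(RY,.35))
E
```

```text
t 63.58 p [0.4815, 0.3434, 0.142] x [-0.076, -0.334, -0.939] z [0.215, 0.914, -0.343] F [0.4, -0.1, -1.6] g 0.087 q [-0.25, 0.58, -0.76, 1.44, 0.51, 1.61, 0.28]
 rot [0.0, -0.0, 0.2] mm [19.6, 0.1, 2.6] dist 20 ang 0.2
```

Approaching the board in small steps until the force shows contact.

>>> {"op": "servo_tool", "data": {"commands": [[[0,0,0,0,0,1.5,4],[0,0,0,0,0,1.5,4]]]}}

```text
time: 63.82
position: [0.4818, 0.3448, 0.1415]
tool_rot: [-1.26, 1.587, 0.878]
ft_force: [-0.4, -0.7, -2.0]
grip_width: 0.09
```

>>> {"op": "servo_tool", "data": {"commands": [[[0,0,0,0,0,1.5,4],[0,0,0,0,0,1.5,4]]]}}

```text
time: 64.08
position: [0.4821, 0.3458, 0.1411]
tool_rot: [-1.26, 1.587, 0.878]
ft_force: [-1.0, -1.3, -2.8]
grip_width: 0.088
```

>>> {"op": "servo_tool", "data": {"commands": [[[0,0,0,0,0,1.5,4],[0,0,0,0,0,1.5,4]]]}}

```text
time: 64.32
position: [0.4822, 0.3462, 0.141]
tool_rot: [-1.261, 1.59, 0.876]
ft_force: [-1.8, -4.2, 2.2]
grip_width: 0.085
```

```bash
python3 - <<'E'
from h import *
show(); print(np.round(st()['torque'],2)); rel(rk(LG,0,.0,.0),down(RY,.35))
E
```

```text
t 64.33 p [0.4822, 0.3462, 0.141] x [-0.077, -0.337, -0.938] z [0.216, 0.913, -0.346] F [-1.8, -4.2, 2.2] g 0.085 q [-0.25, 0.59, -0.76, 1.43, 0.52, 1.62, 0.28]
[-1.    0.35 -0.23]
 rot [-0.0, -0.2, 0.2] mm [19.7, 0.2, -0.3] dist 20 ang 0.2
```

>>> {"op": "servo_tool", "data": {"commands": [[[0,0,0,4,0,-1.5,4],[0,0,0,12,0,-1.5,4],[0,0,0,15,0,-1.5,4],[0,0,0,15,0,-1.5,4]]]}}

```text
time: 64.82
position: [0.4811, 0.3405, 0.1261]
tool_rot: [-1.26, 1.588, 0.878]
ft_force: [1.6, -3.3, -1.9]
grip_width: 0.087
```

>>> {"op": "servo_tool", "data": {"commands": [[[0,0,0,2,0,0,4],[0,0,0,2,0,0,4]]]}}

```text
time: 65.08
position: [0.4811, 0.3405, 0.1259]
tool_rot: [-1.26, 1.586, 0.877]
ft_force: [-0.8, -3.3, 4.6]
grip_width: 0.09
```

>>> {"op": "servo_tool", "data": {"commands": [[[0,0,0,1.5,0,0,4],[0,0,0,1.5,0,0,4]]]}}

```text
time: 65.32
position: [0.4812, 0.3405, 0.1258]
tool_rot: [-1.26, 1.585, 0.877]
ft_force: [-0.7, -3.4, 10.7]
grip_width: 0.087
```

```bash
python3 - <<'E'
from h import *
show(); print(np.round(st()['torque'],2)); rel(rk(LG,0,.0,.0),down(RY,.35))
E
```

```text
t 65.33 p [0.4812, 0.3405, 0.1258] x [-0.074, -0.334, -0.94] z [0.216, 0.914, -0.342] F [-0.7, -3.4, 10.7] g 0.087 q [-0.24, 0.59, -0.76, 1.46, 0.52, 1.59, 0.28]
[-1.13  0.26 -0.12]
 rot [-0.0, 0.1, 0.3] mm [3.4, 0.4, -0.2] dist 3 ang 0.3
```

>>> {"op": "servo_tool", "data": {"commands": [[[0,0,0,-1,0,0,26],[0,0,0,-1,0,0,26],[0,0,0,-1,0,0,26],[0,0,0,-30,0,0,26],[0,0,0,-80,0,0,26]]]}}

```text
time: 65.95
position: [0.4864, 0.3657, 0.1977]
tool_rot: [-1.261, 1.591, 0.878]
ft_force: [0.5, 0.3, 0.6]
grip_width: 0.298
```

```bash
python3 - <<'E'
from h import *
show(); snap('scene','s5'); snap('wrist','w6'); 
a=cv2.resize(cv2.imread('pics/s5.png')[150:260,320:420],None,fx=4,fy=4,interpolation=cv2.INTER_CUBIC)
b=cv2.imread('pics/w6.png')[20:,:]; b=cv2.resize(b,(400,int(400*b.shape[0]/560)))
b=cv2.copyMakeBorder(b,0,440-b.shape[0],0,0,cv2.BORDER_CONSTANT); cv2.imwrite('pics/c8.png',np.hstack([a,b]))
rel((.568,-.0475,.26),down(91))
E
```

```text
t 65.95 p [0.4864, 0.3657, 0.1977] x [-0.079, -0.337, -0.938] z [0.215, 0.913, -0.346] F [0.5, 0.3, 0.6] g 0.298 q [-0.29, 0.59, -0.77, 1.32, 0.51, 1.73, 0.3]
 rot [-14.0, -19.5, -2.1] mm [77.9, -173.7, -385.2] dist 430 ang 24.1
```

View pics/c8.png

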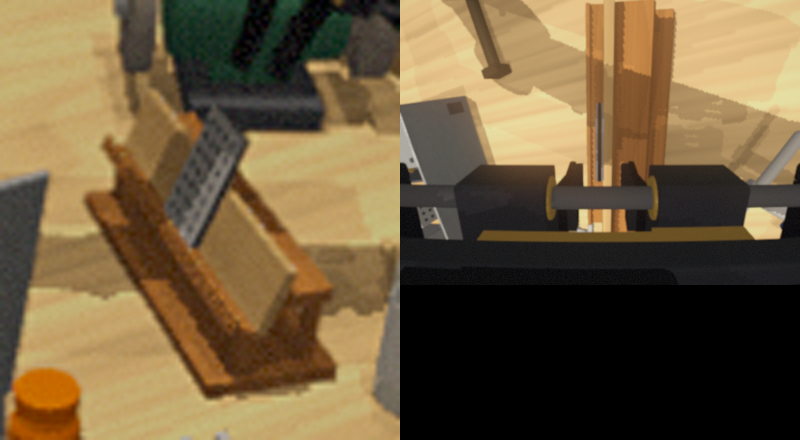

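The left view shows the first plate standing on the ledge and leaning on the board, around (205,180). Next is plate B.

>>> {"op": "servo_tool", "data": {"commands": [[[-2,-2.8,-0.3,11,-24,-54,26],[-4,-5.6,-0.6,22,-48,-108,26],[-6,-8.4,-0.9,33,-73,-162,26],[-8,-11.2,-1.2,44,-98,-216,26],[-10,-13.9,-1.5,55,-122,-270,26]]]}}

```text
time: 66.68
position: [0.5433, 0.0716, 0.24]
tool_rot: [-1.239, 1.32, 1.128]
ft_force: [0.9, 0.6, -0.1]
grip_width: 0.301
```

```bash
python3 - <<'E'
from h import *
show(); rel((.568,-.0475,.18),down(91))
E
```

```text
t 66.67 p [0.5433, 0.0716, 0.24] x [-0.016, -0.104, -0.994] z [0.052, 0.993, -0.105] F [0.9, 0.6, -0.1] g 0.301 q [0.45, 0.19, -0.79, 1.63, 0.23, 1.42, 1.15]
 rot [-4.0, -6.0, -0.8] mm [71.7, -31.7, -110.7] dist 136 ang 7.3
```

>>> {"op": "servo_tool", "data": {"commands": [[[-2,-3,0,10,-16,-55,26],[-4,-6,-0.8,40,-32,-108,26],[-4,-6,-0.8,70,-32,-110,26],[-4,-6,-0.8,70,-32,-110,26]]]}}

```text
time: 67.18
position: [0.566, -0.0458, 0.179]
tool_rot: [-1.216, 1.207, 1.224]
ft_force: [0.1, 0.4, -0.1]
grip_width: 0.296
```

>>> {"op": "servo_tool", "data": {"commands": [[[0,0,0,0,0,0,26]]]}}

```text
time: 67.3
position: [0.5686, -0.0428, 0.1827]
tool_rot: [-1.223, 1.201, 1.222]
ft_force: [0.1, 0.5, 0.6]
grip_width: 0.301
```

```bash
python3 - <<'E'
from h import *
show(); rel((.568,-.0475,.079),down(91))
E
```

```text
t 67.3 p [0.5686, -0.0428, 0.1827] x [0.0, -0.0, -1.0] z [-0.018, 1.0, -0.0] F [0.1, 0.5, 0.6] g 0.301 q [0.64, 0.24, -0.71, 1.69, 0.16, 1.27, 1.49]
 rot [0.0, -0.0, 0.0] mm [103.7, 0.7, -4.6] dist 104 ang 0.1
```

>>> {"op": "servo_tool", "data": {"commands": [[[0,0,0,30,0,-5,26],[0,0,0,80,0,-5,26],[0,0,0,103,0,-5,26],[0,0,0,103,0,-5,26],[0,0,0,103,0,-5,4]]]}}

```text
time: 67.92
position: [0.5697, -0.0488, 0.081]
tool_rot: [-1.224, 1.2, 1.22]
ft_force: [-0.7, 0.1, 0.6]
grip_width: 0.244
```

>>> {"op": "servo_tool", "data": {"commands": [[[0,0,0,0,0,0,4],[0,0,0,0,0,0,4],[0,0,0,0,0,0,4],[0,0,0,-10,0,0,4]]]}}

```text
time: 68.42
position: [0.5675, -0.0482, 0.0881]
tool_rot: [-1.22, 1.202, 1.224]
ft_force: [1.8, 3.6, -7.9]
grip_width: 0.093
```

>>> {"op": "servo_tool", "data": {"commands": [[[0,0,0,-40,0,0,4],[0,0,0,-100,0,0,4],[0,0,0,-145,0,0,4],[0,0,0,-145,0,0,4]]]}}

```text
time: 68.92
position: [0.5702, -0.0511, 0.2381]
tool_rot: [-1.226, 1.201, 1.213]
ft_force: [0.2, 0.2, -2.4]
grip_width: 0.092
```

```bash
python3 - <<'E'
from h import *
show()
for off in(.09,-.09): rel(rk(LG,off,.08,.006,.07),down(RY,.35))
E
```

```text
t 68.92 p [0.5702, -0.0511, 0.2381] x [0.006, -0.004, -1.0] z [-0.014, 1.0, -0.004] F [0.2, 0.2, -2.4] g 0.092 q [0.66, 0.2, -0.71, 1.61, 0.14, 1.37, 1.52]
 rot [13.9, 19.7, 2.8] mm [32.3, 166.0, 435.9] dist 468 ang 24.3
 rot [13.9, 19.7, 2.8] mm [33.5, -8.6, 392.0] dist 394 ang 24.3
```

>>> {"op": "servo_tool", "data": {"commands": [[[3,4,0.6,-10,-1,58,4],[6,8,1.2,-10,-2,116,4],[9,12,1.8,-10,-3,174,4],[12,16,2.4,-10,-5,232,4],[13.9,19.7,2.8,0,-6,290,4]]]}}

```text
time: 69.55
position: [0.5703, 0.2406, 0.2326]
tool_rot: [-1.255, 1.595, 0.882]
ft_force: [0.9, 0.2, -1.7]
grip_width: 0.085
```

>>> {"op": "servo_tool", "data": {"commands": [[[0,0,0,0,0,20,4],[0,0,0,0,0,20,4]]]}}

```text
time: 69.8
position: [0.5731, 0.2594, 0.2239]
tool_rot: [-1.257, 1.594, 0.892]
ft_force: [0.5, -1.0, -1.3]
grip_width: 0.092
```

```bash
python3 - <<'E'
from h import *
show()
rel(rk(LG,-.09,.06,.006,.071),down(RY,.35))
E
```

```text
t 69.8 p [0.5731, 0.2594, 0.2239] x [-0.087, -0.332, -0.939] z [0.208, 0.916, -0.343] F [0.5, -1.0, -1.3] g 0.092 q [-0.11, 0.58, -0.76, 1.27, 0.55, 1.75, 0.52]
 rot [0.5, -0.0, -0.5] mm [11.6, 17.7, 81.8] dist 85 ang 0.7
```

>>> {"op": "servo_tool", "data": {"commands": [[[0.5,0,-0.5,3,9,40,4],[0.5,0,-0.5,6,17,78,4],[0.5,0,-0.5,12,17,80,4],[0.5,0,-0.5,12,17,80,4]]]}}

```text
time: 70.3
position: [0.5746, 0.3285, 0.188]
tool_rot: [-1.253, 1.59, 0.87]
ft_force: [0.4, -0.3, -1.3]
grip_width: 0.088
```

>>> {"op": "servo_tool", "data": {"commands": [[[0,0,0,0,0,0,4]]]}}

```text
time: 70.42
position: [0.5749, 0.3292, 0.1893]
tool_rot: [-1.252, 1.588, 0.87]
ft_force: [0.1, -0.5, -1.4]
grip_width: 0.089
```

```bash
python3 - <<'E'
from h import *
show()
rel(rk(LG,-.09,.02,.003,.071),down(RY,.35))
E
```

```text
t 70.42 p [0.5749, 0.3292, 0.1893] x [-0.075, -0.333, -0.94] z [0.225, 0.913, -0.341] F [0.1, -0.5, -1.4] g 0.089 q [-0.23, 0.68, -0.75, 1.19, 0.59, 1.75, 0.41]
 rot [-0.5, 0.1, 0.2] mm [42.3, 4.4, 8.6] dist 43 ang 0.6
```

>>> {"op": "servo_tool", "data": {"commands": [[[-0.5,0,0,10,4,8,4],[-0.5,0,0,30,4,9,4],[-0.5,0,0,42,4,9,4],[-0.5,0,0,42,4,9,4]]]}}

```text
time: 70.92
position: [0.5679, 0.3259, 0.1438]
tool_rot: [-1.261, 1.587, 0.883]
ft_force: [-0.3, -0.2, -2.8]
grip_width: 0.091
```

>>> {"op": "servo_tool", "data": {"commands": [[[0,0,0,0,0,1.5,4],[0,0,0,0,0,1.5,4]]]}}

```text
time: 71.18
position: [0.5684, 0.3267, 0.1451]
tool_rot: [-1.261, 1.589, 0.88]
ft_force: [-1.9, -5.2, -3.8]
grip_width: 0.088
```

>>> {"op": "servo_tool", "data": {"commands": [[[0,0,0,0,0,1.5,4],[0,0,0,0,0,1.5,4]]]}}

```text
time: 71.42
position: [0.5685, 0.327, 0.145]
tool_rot: [-1.262, 1.591, 0.879]
ft_force: [-3.1, -7.5, -0.6]
grip_width: 0.09
```

```bash
python3 - <<'E'
from h import *
show()
rel(rk(LG,-.09,.0,.0,.071),down(RY,.35))
E
```

```text
t 71.42 p [0.5685, 0.327, 0.145] x [-0.079, -0.338, -0.938] z [0.214, 0.913, -0.347] F [-3.1, -7.5, -0.6] g 0.09 q [-0.23, 0.7, -0.74, 1.26, 0.6, 1.68, 0.39]
 rot [0.1, -0.2, 0.1] mm [19.5, -1.5, -0.0] dist 20 ang 0.3
```

Board contact. Backing off slightly, then sliding down.

>>> {"op": "servo_tool", "data": {"commands": [[[0,0,0,4,0,-2,4],[0,0,0,12,0,-2,4],[0,0,0,16,0,-2,4],[0,0,0,16,0,-2,4]]]}}

```text
time: 71.92
position: [0.5678, 0.3212, 0.1304]
tool_rot: [-1.261, 1.586, 0.88]
ft_force: [-1.2, -5.4, 1.4]
grip_width: 0.094
```

>>> {"op": "servo_tool", "data": {"commands": [[[0,0,0,2,0,0,4],[0,0,0,2,0,0,4]]]}}

```text
time: 72.18
position: [0.5677, 0.3207, 0.129]
tool_rot: [-1.261, 1.586, 0.88]
ft_force: [-0.8, -6.3, 4.1]
grip_width: 0.091
```

>>> {"op": "servo_tool", "data": {"commands": [[[0,0,0,2,0,0,4],[0,0,0,2,0,0,4]]]}}

```text
time: 72.42
position: [0.5676, 0.32, 0.1272]
tool_rot: [-1.261, 1.586, 0.88]
ft_force: [-1.6, -6.1, 4.2]
grip_width: 0.09
```

```bash
python3 - <<'E'
from h import *
show()
rel(rk(LG,-.09,.0,.0,.071),down(RY,.35))
E
```

```text
t 72.42 p [0.5676, 0.32, 0.1272] x [-0.075, -0.334, -0.94] z [0.214, 0.915, -0.342] F [-1.6, -6.1, 4.2] g 0.09 q [-0.21, 0.7, -0.74, 1.3, 0.6, 1.64, 0.38]
 rot [0.1, 0.0, 0.2] mm [0.4, -0.8, 0.3] dist 1 ang 0.2
```

>>> {"op": "servo_tool", "data": {"commands": [[[0,0,0,1,0,-1,4],[0,0,0,2,0,-1,4],[0,0,0,2,0,-1,4]]]}}

```text
time: 72.8
position: [0.5672, 0.3194, 0.1254]
tool_rot: [-1.26, 1.584, 0.881]
ft_force: [0.1, -4.2, 4.5]
grip_width: 0.091
```

>>> {"op": "servo_tool", "data": {"commands": [[[0,0,0,1.5,0,0,4],[0,0,0,1.5,0,0,4]]]}}

```text
time: 73.05
position: [0.5672, 0.3194, 0.1253]
tool_rot: [-1.26, 1.583, 0.881]
ft_force: [-0.1, -3.8, 7.7]
grip_width: 0.093
```

```bash
python3 - <<'E'
from h import *
show()
rel(rk(LG,-.09,.0,.0,.071),down(RY,.35))
E
```

```text
t 73.05 p [0.5672, 0.3194, 0.1253] x [-0.074, -0.332, -0.94] z [0.214, 0.916, -0.34] F [-0.1, -3.8, 7.7] g 0.093 q [-0.21, 0.7, -0.74, 1.31, 0.6, 1.63, 0.38]
 rot [0.2, 0.2, 0.2] mm [-1.6, -1.0, 0.3] dist 2 ang 0.3
```

>>> {"op": "servo_tool", "data": {"commands": [[[0,0,0,-1,0,0,26],[0,0,0,-1,0,0,26],[0,0,0,-1,0,0,26],[0,0,0,-30,0,0,26],[0,0,0,-90,0,0,26]]]}}

```text
time: 73.68
position: [0.5729, 0.3478, 0.2061]
tool_rot: [-1.261, 1.59, 0.883]
ft_force: [0.9, 0.8, -0.3]
grip_width: 0.296
```

```bash
python3 - <<'E'
from h import *
show(); rel((.568,-.130,.25),down(91)); rel((.568,-.130,.25),down(91))
E
```

```text
t 73.67 p [0.5729, 0.3478, 0.2061] x [-0.08, -0.335, -0.939] z [0.211, 0.915, -0.345] F [0.9, 0.8, -0.3] g 0.296 q [-0.27, 0.7, -0.75, 1.13, 0.59, 1.79, 0.41]
 rot [-13.9, -20.0, -2.6] mm [119.3, -103.2, -453.2] dist 480 ang 24.5
 rot [-13.9, -20.0, -2.6] mm [119.3, -103.2, -453.2] dist 480 ang 24.5
```

>>> {"op": "servo_tool", "data": {"commands": [[[-2,-3,-0.4,12,-13,-57,26],[-4,-6,-0.8,26,-26,-114,26],[-6,-9,-1.2,42,-39,-171,26],[-8,-12,-1.6,58,-52,-228,26],[-10,-14.5,-2,74,-65,-283,26]]]}}

```text
time: 74.3
position: [0.5708, 0.0489, 0.2352]
tool_rot: [-1.238, 1.302, 1.131]
ft_force: [0.6, 0.3, 0.8]
grip_width: 0.298
```

```bash
python3 - <<'E'
from h import *
show(); rel((.568,-.130,.18),down(91))
E
```

```text
t 74.3 p [0.5708, 0.0489, 0.2352] x [-0.006, -0.092, -0.996] z [0.049, 0.995, -0.092] F [0.6, 0.3, 0.8] g 0.298 q [0.53, 0.26, -0.85, 1.59, 0.28, 1.42, 1.17]
 rot [-3.8, -5.3, -0.3] mm [71.4, -6.1, -173.0] dist 187 ang 6.5
```

>>> {"op": "servo_tool", "data": {"commands": [[[-1.5,-2,0,0,-2,-60,26],[-3,-4,0,10,-4,-118,26],[-3.8,-5.3,-0.3,45,-6,-170,26],[-3.8,-5.3,-0.3,70,-6,-171,26],[-3.8,-5.3,-0.3,70,-6,-171,26]]]}}

```text
time: 74.92
position: [0.5664, -0.1263, 0.1793]
tool_rot: [-1.217, 1.205, 1.224]
ft_force: [1.4, 0.4, 0.4]
grip_width: 0.3
```

>>> {"op": "servo_tool", "data": {"commands": [[[0,0,0,0,0,0,26]]]}}

```text
time: 75.05
position: [0.5687, -0.1243, 0.1825]
tool_rot: [-1.224, 1.2, 1.222]
ft_force: [-0.3, 0.6, 0.7]
grip_width: 0.301
```

```bash
python3 - <<'E'
from h import *
show(); rel((.569,-.130,.079),down(91))
E
```

```text
t 75.05 p [0.5687, -0.1243, 0.1825] x [0.001, -0.001, -1.0] z [-0.019, 1.0, -0.001] F [-0.3, 0.6, 0.7] g 0.301 q [0.82, 0.28, -0.76, 1.66, 0.2, 1.28, 1.61]
 rot [0.1, -0.0, 0.0] mm [103.5, -0.1, -5.6] dist 104 ang 0.1
```

>>> {"op": "servo_tool", "data": {"commands": [[[0,0,0,30,0,-6,26],[0,0,0,80,0,-6,26],[0,0,0,103,0,-6,26],[0,0,0,103,0,-6,26],[0,0,0,103,0,-6,4]]]}}

```text
time: 75.68
position: [0.5697, -0.1315, 0.0806]
tool_rot: [-1.225, 1.2, 1.22]
ft_force: [0.3, 0.2, 0.3]
grip_width: 0.249
```

>>> {"op": "servo_tool", "data": {"commands": [[[0,0,0,0,0,0,4],[0,0,0,0,0,0,4],[0,0,0,0,0,0,4],[0,0,0,-10,0,0,4]]]}}

```text
time: 76.18
position: [0.5674, -0.1319, 0.0879]
tool_rot: [-1.221, 1.203, 1.223]
ft_force: [1.1, 0.8, -4.0]
grip_width: 0.093
```

>>> {"op": "servo_tool", "data": {"commands": [[[0,0,0,-40,0,0,4],[0,0,0,-100,0,0,4],[0,0,0,-150,0,0,4],[0,0,0,-150,0,0,4]]]}}

```text
time: 76.68
position: [0.5703, -0.1326, 0.2432]
tool_rot: [-1.227, 1.2, 1.214]
ft_force: [0.2, -0.4, -3.8]
grip_width: 0.09
```

```bash
python3 - <<'E'
from h import *
show()
rel(rk(LG,.09,.08,.01,.071),down(RY,.35))
E
```

```text
t 76.67 p [0.5703, -0.1326, 0.2432] x [0.006, -0.004, -1.0] z [-0.016, 1.0, -0.004] F [0.2, -0.4, -3.8] g 0.09 q [0.84, 0.24, -0.77, 1.57, 0.18, 1.39, 1.64]
 rot [14.0, 19.8, 2.9] mm [34.7, 165.0, 514.4] dist 541 ang 24.4
```

>>> {"op": "servo_tool", "data": {"commands": [[[1.5,2,0.3,-5,18,57,4],[3,4,0.6,-8,36,114,4],[5,7,1,-8,54,171,4],[7,10,1.5,-5,72,228,4],[9,13,2,0,91,285,4]]]}}

```text
time: 77.3
position: [0.4712, 0.1519, 0.2375]
tool_rot: [-1.25, 1.467, 1.008]
ft_force: [1.1, 0.2, -1.9]
grip_width: 0.088
```

```bash
python3 - <<'E'
from h import *
show()
rel(rk(LG,.09,.075,.02,.071),down(RY,.35))
E
```

```text
t 77.3 p [0.4712, 0.1519, 0.2375] x [-0.05, -0.226, -0.973] z [0.138, 0.963, -0.231] F [1.1, 0.2, -1.9] g 0.088 q [0.39, 0.19, -0.99, 1.68, 0.32, 1.53, 0.78]
 rot [5.0, 6.6, 0.5] mm [-12.5, 106.4, 205.5] dist 232 ang 8.3
```

>>> {"op": "servo_tool", "data": {"commands": [[[1.3,1.7,0.1,-6,26,51,4],[2.6,3.4,0.2,-12,53,102,4],[4,5,0.4,-12,80,154,4],[5,6.6,0.5,-12,106,205,4],[5,6.6,0.5,-12,106,205,4]]]}}

```text
time: 77.92
position: [0.3903, 0.3717, 0.2018]
tool_rot: [-1.265, 1.585, 0.898]
ft_force: [0.3, -0.7, -1.8]
grip_width: 0.087
```

>>> {"op": "servo_tool", "data": {"commands": [[[0,0,0,0,0,0,4],[0,0,0,0,0,0,4]]]}}

```text
time: 78.18
position: [0.3972, 0.3651, 0.2049]
tool_rot: [-1.255, 1.587, 0.881]
ft_force: [-0.6, -0.8, -3.0]
grip_width: 0.085
```

```bash
python3 - <<'E'
from h import *
show()
rel(rk(LG,.09,.02,.003,.071),down(RY,.35))
E
```

```text
t 78.17 p [0.3972, 0.3651, 0.2049] x [-0.078, -0.331, -0.94] z [0.217, 0.915, -0.34] F [-0.6, -0.8, -3.0] g 0.085 q [-0.17, 0.52, -0.99, 1.49, 0.49, 1.72, 0.15]
 rot [-0.0, 0.2, -0.0] mm [55.1, 3.0, 19.5] dist 59 ang 0.2
```

>>> {"op": "servo_tool", "data": {"commands": [[[0,0,0,15,3,8,4],[0,0,0,40,3,17,4],[0,0,0,55,3,18,4],[0,0,0,55,3,18,4]]]}}

```text
time: 78.68
position: [0.3924, 0.3642, 0.1461]
tool_rot: [-1.257, 1.589, 0.883]
ft_force: [0.1, 0.1, -1.7]
grip_width: 0.09
```

>>> {"op": "servo_tool", "data": {"commands": [[[0,0,0,0,0,1.5,4],[0,0,0,0,0,1.5,4]]]}}

```text
time: 78.92
position: [0.393, 0.3679, 0.1475]
tool_rot: [-1.256, 1.584, 0.884]
ft_force: [-1.0, 0.7, -1.8]
grip_width: 0.087
```

>>> {"op": "servo_tool", "data": {"commands": [[[0,0,0,0,0,1.5,4],[0,0,0,0,0,1.5,4]]]}}

```text
time: 79.18
position: [0.3932, 0.3688, 0.1465]
tool_rot: [-1.257, 1.585, 0.884]
ft_force: [-0.3, -0.3, -1.4]
grip_width: 0.086
```

```bash
python3 - <<'E'
from h import *
show()
rel(rk(LG,.09,.0,.0,.071),down(RY,.35))
E
```

```text
t 79.17 p [0.3932, 0.3688, 0.1465] x [-0.078, -0.33, -0.941] z [0.214, 0.916, -0.339] F [-0.3, -0.3, -1.4] g 0.086 q [-0.19, 0.56, -0.97, 1.55, 0.52, 1.62, 0.11]
 rot [0.2, 0.2, 0.0] mm [21.1, -1.8, -0.1] dist 21 ang 0.3
```

>>> {"op": "servo_tool", "data": {"commands": [[[0,0,0,0,0,1.5,4],[0,0,0,0,0,1.5,4]]]}}

```text
time: 79.42
position: [0.3933, 0.3693, 0.1461]
tool_rot: [-1.258, 1.587, 0.883]
ft_force: [-0.8, -2.8, 1.9]
grip_width: 0.091
```

>>> {"op": "servo_tool", "data": {"commands": [[[0,0,0,0,0,1.5,4],[0,0,0,0,0,1.5,4]]]}}

```text
time: 79.68
position: [0.3934, 0.3697, 0.1459]
tool_rot: [-1.259, 1.589, 0.881]
ft_force: [-1.4, -6.1, 5.3]
grip_width: 0.086
```

```bash
python3 - <<'E'
from h import *
show()
rel(rk(LG,.09,.0,.0,.071),down(RY,.35))
E
```

```text
t 79.67 p [0.3934, 0.3697, 0.1459] x [-0.079, -0.334, -0.939] z [0.214, 0.914, -0.343] F [-1.4, -6.1, 5.3] g 0.086 q [-0.2, 0.57, -0.97, 1.55, 0.52, 1.63, 0.1]
 rot [0.1, -0.0, -0.0] mm [20.8, -1.8, -1.0] dist 21 ang 0.1
```

>>> {"op": "servo_tool", "data": {"commands": [[[0,0,0,4,0,-2.5,4],[0,0,0,12,0,-2.5,4],[0,0,0,17,0,-2.5,4],[0,0,0,17,0,-2.5,4]]]}}

```text
time: 80.18
position: [0.3918, 0.363, 0.129]
tool_rot: [-1.257, 1.587, 0.884]
ft_force: [-0.2, -3.1, -3.0]
grip_width: 0.089
```

>>> {"op": "servo_tool", "data": {"commands": [[[0,0,0,2,0,0,4],[0,0,0,2,0,0,4]]]}}

```text
time: 80.42
position: [0.3917, 0.3627, 0.1281]
tool_rot: [-1.257, 1.586, 0.884]
ft_force: [-0.8, -2.8, -0.8]
grip_width: 0.09
```

>>> {"op": "servo_tool", "data": {"commands": [[[0,0,0,2,0,0,4],[0,0,0,2,0,0,4]]]}}

```text
time: 80.68
position: [0.3916, 0.3621, 0.1263]
tool_rot: [-1.257, 1.585, 0.884]
ft_force: [-0.9, -2.6, 0.7]
grip_width: 0.09
```

```bash
python3 - <<'E'
from h import *
show()
rel(rk(LG,.09,.0,.0,.071),down(RY,.35))
E
```

```text
t 80.67 p [0.3916, 0.3621, 0.1263] x [-0.078, -0.33, -0.941] z [0.214, 0.916, -0.339] F [-0.9, -2.6, 0.7] g 0.09 q [-0.18, 0.57, -0.97, 1.59, 0.52, 1.59, 0.1]
 rot [0.2, 0.2, -0.0] mm [-0.2, -1.8, -0.4] dist 2 ang 0.3
```

>>> {"op": "servo_tool", "data": {"commands": [[[0,0,0,2,0,0,4],[0,0,0,2,0,0,4]]]}}

```text
time: 80.92
position: [0.3915, 0.3615, 0.1245]
tool_rot: [-1.257, 1.585, 0.884]
ft_force: [-0.4, -2.8, 2.4]
grip_width: 0.086
```

>>> {"op": "servo_tool", "data": {"commands": [[[0,0,0,1.5,0,0,4],[0,0,0,1.5,0,0,4]]]}}

```text
time: 81.18
position: [0.3916, 0.3614, 0.1243]
tool_rot: [-1.257, 1.584, 0.884]
ft_force: [-0.8, -2.7, 6.9]
grip_width: 0.093
```

```bash
python3 - <<'E'
from h import *
show()
rel(rk(LG,.09,.0,.0,.071),down(RY,.35))
E
```

```text
t 81.17 p [0.3916, 0.3614, 0.1243] x [-0.077, -0.329, -0.941] z [0.214, 0.916, -0.338] F [-0.8, -2.7, 6.9] g 0.093 q [-0.18, 0.57, -0.97, 1.59, 0.53, 1.58, 0.1]
 rot [0.1, 0.3, 0.0] mm [-2.4, -1.6, -0.5] dist 3 ang 0.3
```

>>> {"op": "servo_tool", "data": {"commands": [[[0,0,0,-1,0,0,26],[0,0,0,-1,0,0,26],[0,0,0,-1,0,0,26],[0,0,0,-30,0,0,26],[0,0,0,-90,0,0,26]]]}}

```text
time: 81.8
position: [0.3982, 0.3892, 0.2065]
tool_rot: [-1.258, 1.59, 0.883]
ft_force: [0.8, 2.3, 0.4]
grip_width: 0.292
```

>>> {"op": "servo_tool", "data": {"commands": [[[0,0,0,-60,0,0,26],[0,0,0,-120,0,0,22]]]}}

```text
time: 82.05
position: [0.4079, 0.4308, 0.3222]
tool_rot: [-1.256, 1.585, 0.885]
ft_force: [1.4, 1.3, -0.3]
grip_width: 0.272
```

```bash
python3 - <<'E'
from h import *
show(); rel((.60,.12,.37),down(40,.1)); snap('scene','s6')
E
```

```text
t 82.05 p [0.4079, 0.4308, 0.3222] x [-0.078, -0.329, -0.941] z [0.214, 0.916, -0.338] F [1.4, 1.3, -0.3] g 0.272 q [-0.36, 0.58, -0.97, 1.14, 0.52, 1.98, 0.14]
 rot [36.0, -13.6, 8.1] mm [42.3, -257.8, -259.9] dist 369 ang 39.3
```

>>> {"op": "servo_tool", "data": {"commands": [[[7,-2.7,1.6,8,-43,-43,22],[14,-5.4,3.2,15,-85,-85,22],[21,-8.1,4.8,22,-128,-128,22],[28,-10.8,6.4,29,-170,-170,22],[35,-13.5,8,36,-212,-212,22]]]}}

```text
time: 82.72
position: [0.5671, 0.1741, 0.3585]
tool_rot: [-0.591, 1.594, 0.537]
ft_force: [0.4, 0.5, 0.4]
grip_width: 0.256
```

```bash
python3 - <<'E'
from h import *
show(); rel((.70,-.0,.37),down(1))
E
```

```text
t 82.72 p [0.5671, 0.1741, 0.3585] x [-0.077, -0.065, -0.995] z [0.753, 0.65, -0.101] F [0.4, 0.5, 0.4] g 0.256 q [0.28, 0.36, -0.88, 1.25, 0.29, 1.75, 0.17]
 rot [39.8, -5.6, 1.9] mm [-10.4, -218.7, -14.2] dist 219 ang 40.2
```

>>> {"op": "servo_tool", "data": {"commands": [[[10,-1.4,0.5,-3,-55,-4,22],[20,-2.8,1,-6,-110,-7,22],[30,-4.2,1.5,-10,-165,-11,22],[39.8,-5.6,1.9,-10,-218,-14,22],[39.8,-5.6,1.9,-10,-218,-14,22]]]}}

```text
time: 83.35
position: [0.7012, -0.0033, 0.3674]
tool_rot: [-0.012, 1.573, 0.006]
ft_force: [0.1, 0.3, -0.1]
grip_width: 0.255
```

>>> {"op": "servo_tool", "data": {"commands": [[[0,0,0,0,0,0,22],[0,0,0,0,0,0,22]]]}}

```text
time: 83.6
position: [0.6989, 0.0052, 0.3698]
tool_rot: [-0.02, 1.572, 0.018]
ft_force: [0.2, 0.9, 0.5]
grip_width: 0.252
```

```bash
python3 - <<'E'
from h import *
show(); rel((.729,-.067,.355),down(1)); rel((.729,-.067,.2548),down(1))
E
```

```text
t 83.6 p [0.6989, 0.0052, 0.3698] x [-0.001, -0.001, -1.0] z [1.0, 0.024, -0.001] F [0.2, 0.9, 0.5] g 0.252 q [0.36, 0.49, -0.68, 1.01, 0.31, 1.73, -0.19]
 rot [0.4, -0.0, 0.1] mm [14.8, -72.9, 28.3] dist 80 ang 0.4
 rot [0.4, -0.0, 0.1] mm [115.0, -72.8, 28.4] dist 139 ang 0.4
```

>>> {"op": "servo_tool", "data": {"commands": [[[0.4,0,0,5,-40,14,19],[0.4,0,0,10,-72,25.5,19],[0.4,0,0,10,-72,25.5,19],[0.4,0,0,10,-72,25.5,19]]]}}

```text
time: 84.1
position: [0.7261, -0.0664, 0.3599]
tool_rot: [-0.014, 1.572, 0.012]
ft_force: [0.7, 1.7, 0.2]
grip_width: 0.219
```

>>> {"op": "servo_tool", "data": {"commands": [[[0,0,0,0,0,0,19],[0,0,0,0,0,0,19]]]}}

```text
time: 84.35
position: [0.7262, -0.067, 0.3602]
tool_rot: [-0.014, 1.571, 0.011]
ft_force: [0.9, 0.6, 0.3]
grip_width: 0.218
```

```bash
python3 - <<'E'
from h import *
show(); rel((.726,-.067,.2537),down(1))
E
```

```text
t 84.35 p [0.7262, -0.067, 0.3602] x [-0.0, -0.002, -1.0] z [1.0, 0.016, -0.0] F [0.9, 0.6, 0.3] g 0.218 q [0.41, 0.56, -0.65, 0.93, 0.34, 1.74, -0.1]
 rot [-0.1, -0.0, 0.1] mm [106.5, 0.2, -0.2] dist 107 ang 0.1
```

>>> {"op": "servo_tool", "data": {"commands": [[[0,0,0,30,0,0,19],[0,0,0,60,0,0,19]]]}}

```text
time: 84.6
position: [0.7265, -0.0678, 0.2996]
tool_rot: [-0.013, 1.57, 0.01]
ft_force: [0.6, 0.3, -0.0]
grip_width: 0.22
```

>>> {"op": "servo_tool", "data": {"commands": [[[0,0,0,16,0,0,19],[0,0,0,32,0,0,19],[0,0,0,46,0,0,19],[0,0,0,46,0,0,19]]]}}

```text
time: 85.1
position: [0.7259, -0.0687, 0.2524]
tool_rot: [-0.013, 1.573, 0.01]
ft_force: [0.5, 0.3, 0.2]
grip_width: 0.221
```

>>> {"op": "servo_tool", "data": {"commands": [[[0,0,0,0,0,0,4],[0,0,0,0,0,0,4],[0,0,0,0,0,0,4],[0,0,0,0,0,0,4]]]}}

```text
time: 85.6
position: [0.7276, -0.0685, 0.2548]
tool_rot: [-0.012, 1.568, 0.009]
ft_force: [5.2, -0.1, 2.2]
grip_width: 0.099
```

```bash
python3 - <<'E'
from h import *
show()
E
```

```text
t 85.6 p [0.7276, -0.0685, 0.2548] x [0.003, -0.002, -1.0] z [1.0, 0.014, 0.003] F [5.2, -0.1, 2.2] g 0.099 q [0.46, 0.56, -0.65, 1.14, 0.33, 1.53, -0.12]
```

>>> {"op": "servo_tool", "data": {"commands": [[[0,0,0,-9.9,0,-32.6,4],[0,0,0,-12.4,0,-58.7,4],[0,0,0,-10.3,0,-84.8,4],[0,0,0,-3.7,0,-110.2,4],[0,0,0,7.2,0,-134,4]]]}}

```text
time: 86.22
position: [0.5928, -0.0703, 0.2484]
tool_rot: [-0.013, 1.567, 0.009]
ft_force: [5.2, 0.5, -0.5]
grip_width: 0.102
```

>>> {"op": "servo_tool", "data": {"commands": [[[0,0,0,14.9,0,-21.6,4],[0,0,0,33.3,0,-40.3,4],[0,0,0,54.6,0,-55.5,4],[0,0,0,73.4,0,-64.8,4],[0,0,0,78.3,0,-66.8,4]]]}}

```text
time: 86.85
position: [0.5249, -0.0711, 0.1681]
tool_rot: [-0.012, 1.572, 0.01]
ft_force: [0.5, 0.5, 3.3]
grip_width: 0.101
```

```bash
python3 - <<'E'
from h import *
show()
E
```

```text
t 86.85 p [0.5249, -0.0711, 0.1681] x [-0.001, -0.002, -1.0] z [1.0, 0.014, -0.001] F [0.5, 0.5, 3.3] g 0.101 q [0.74, 0.16, -0.71, 1.8, 0.11, 1.23, 0.01]
```

>>> {"op": "servo_tool", "data": {"commands": [[[0,0,0,6,0,-2,4],[0,0,0,12,0,-4,4],[0,0,0,13,0,-4,4]]]}}

```text
time: 87.22
position: [0.5207, -0.0712, 0.1549]
tool_rot: [-0.012, 1.574, 0.01]
ft_force: [-3.0, 1.7, 3.6]
grip_width: 0.102
```

>>> {"op": "servo_tool", "data": {"commands": [[[0,0,0,3,0,0,4],[0,0,0,3,0,0,4]]]}}

```text
time: 87.48
position: [0.5207, -0.0713, 0.1542]
tool_rot: [-0.013, 1.574, 0.009]
ft_force: [-7.9, 3.6, 16.5]
grip_width: 0.101
```

>>> {"op": "servo_tool", "data": {"commands": [[[0,0,0,3,0,0,4],[0,0,0,3,0,0,4]]]}}

```text
time: 87.72
position: [0.5208, -0.0713, 0.1538]
tool_rot: [-0.014, 1.574, 0.008]
ft_force: [-14.6, 3.0, 32.6]
grip_width: 0.1
```

```bash
python3 - <<'E'
from h import *
show()
E
```

```text
t 87.72 p [0.5208, -0.0713, 0.1538] x [-0.003, -0.004, -1.0] z [1.0, 0.014, -0.003] F [-14.6, 3.0, 32.6] g 0.1 q [0.74, 0.16, -0.71, 1.83, 0.12, 1.2, 0.01]
```

>>> {"op": "servo_tool", "data": {"commands": [[[0,0,0,-6,0,0,4],[0,0,0,-6,0,0,45],[0,0,0,-6,0,0,45],[0,0,0,-40,0,0,85],[0,0,0,-85,0,-10,85]]]}}

```text
time: 88.35
position: [0.511, -0.0723, 0.2338]
tool_rot: [-0.011, 1.574, 0.01]
ft_force: [0.7, 0.0, 0.4]
grip_width: 0.476
```

>>> {"op": "servo_tool", "data": {"commands": [[[10,0,0,0,0,-20,85],[20,0,0,0,0,-40,85],[30,0,0,0,0,-63,85],[40,0,0,0,0,-63,85],[45,0,0,0,0,-63,85]]]}}

```text
time: 88.98
position: [0.4484, -0.0733, 0.2343]
tool_rot: [0.604, 1.484, -0.609]
ft_force: [-0.0, 0.1, 0.2]
grip_width: 0.96
```

>>> {"op": "servo_tool", "data": {"commands": [[[10,0,0,0,0,0,85],[20,0,0,0,0,0,85],[30,0,0,0,0,0,85],[40,0,0,0,0,0,85],[45,0,0,0,0,0,85]]]}}

```text
time: 89.6
position: [0.4485, -0.0732, 0.2341]
tool_rot: [1.2, 1.213, -1.204]
ft_force: [-0.6, -0.6, 0.8]
grip_width: 0.976
```

```bash
python3 - <<'E'
from h import *
show(); rel((.4477,-.0692,.1407),down(-88.9))
E
```

```text
t 89.6 p [0.4485, -0.0732, 0.2341] x [-0.001, -0.002, -1.0] z [0.01, -1.0, 0.002] F [-0.6, -0.6, 0.8] g 0.976 q [0.89, -0.1, -0.73, 1.87, -0.07, 1.35, -1.38]
 rot [-0.5, 0.1, 0.1] mm [93.4, -0.7, -4.2] dist 94 ang 0.6
```

>>> {"op": "servo_tool", "data": {"commands": [[[-0.5,0,0,40,-0.7,-4,85],[-0.5,0,0,80,-0.7,-4,85],[-0.5,0,0,93,-0.7,-4,85],[-0.5,0,0,93,-0.7,-4,5],[-0.5,0,0,93,-0.7,-4,5]]], "newtons": 40}}

```text
time: 90.22
position: [0.4489, -0.0691, 0.1428]
tool_rot: [1.191, 1.217, -1.193]
ft_force: [-0.1, -0.0, 0.9]
grip_width: 0.834
```

>>> {"op": "servo_tool", "data": {"commands": [[[0,0,0,0,0,0,5],[0,0,0,0,0,0,5],[0,0,0,0,0,0,5],[0,0,0,0,0,0,5],[0,0,0,0,0,0,5]]]}}

```text
time: 90.85
position: [0.4477, -0.0688, 0.1413]
tool_rot: [1.191, 1.219, -1.194]
ft_force: [-0.1, 0.1, -1.0]
grip_width: 0.26
```

>>> {"op": "servo_tool", "data": {"commands": [[[0,0,0,0,0,0,5],[0,0,0,0,0,0,5],[0,0,0,0,0,0,5],[0,0,0,0,0,0,5]]]}}

```text
time: 91.35
position: [0.4477, -0.0694, 0.1413]
tool_rot: [1.19, 1.218, -1.195]
ft_force: [1.0, -3.1, 0.0]
grip_width: 0.143
```

>>> {"op": "servo_tool", "data": {"commands": [[[-10,0,0,0,0,0,5],[-20,0,0,0,0,0,5],[-30,0,0,0,0,0,5],[-40,0,0,0,0,0,5],[-50,0,0,0,0,0,5]]]}}

```text
time: 91.98
position: [0.4477, -0.0693, 0.1413]
tool_rot: [0.522, 1.506, -0.527]
ft_force: [0.7, -3.2, -2.1]
grip_width: 0.142
```

>>> {"op": "servo_tool", "data": {"commands": [[[-10,0,0,0,0,0,5],[-20,0,0,0,0,0,5],[-30,0,0,0,0,0,5],[-40,0,0,0,0,0,5],[-50,0,0,0,0,0,5]]]}}

```text
time: 92.6
position: [0.4476, -0.0693, 0.1413]
tool_rot: [-0.161, 1.566, 0.157]
ft_force: [0.3, -2.6, -0.1]
grip_width: 0.143
```

>>> {"op": "servo_tool", "data": {"commands": [[[-10,0,0,0,0,0,5],[-20,0,0,0,0,0,5],[-30,0,0,0,0,0,5],[-40,0,0,0,0,0,5],[-40,0,0,0,0,0,5]]]}}

```text
time: 93.22
position: [0.4476, -0.0693, 0.1413]
tool_rot: [-0.699, 1.458, 0.696]
ft_force: [-0.8, -3.8, -0.1]
grip_width: 0.145
```

>>> {"op": "servo_tool", "data": {"commands": [[[0,0,0,0,0,0,60],[0,0,0,0,0,0,60],[0,0,0,0,0,0,60],[0,0,0,-30,0,0,60],[0,0,0,-90,0,0,60]]]}}

```text
time: 93.85
position: [0.446, -0.068, 0.2303]
tool_rot: [-0.697, 1.46, 0.702]
ft_force: [0.8, -1.0, 0.1]
grip_width: 0.621
```

```bash
python3 - <<'E'
from h import *
show()
E
```

```text
t 93.85 p [0.446, -0.068, 0.2303] x [-0.006, 0.001, -1.0] z [0.625, 0.78, -0.003] F [0.8, -1.0, 0.1] g 0.621 q [0.86, -0.1, -0.71, 1.88, -0.07, 1.35, 1.06]
```

>>> {"op": "servo_tool", "data": {"commands": [[[0,0,0,-60,0,0,60],[0,0,0,-120,0,0,60],[0,0,0,-140,0,0,60],[0,0,0,-140,0,0,60]]]}}

```text
time: 94.35
position: [0.4487, -0.0681, 0.3727]
tool_rot: [-0.702, 1.455, 0.696]
ft_force: [-0.8, 0.7, -0.9]
grip_width: 0.691
```

```bash
python3 - <<'E'
from h import *
snap('scene','s7'); snap('top','t7'); show()
a=cv2.imread('pics/s7.png')[150:390,100:450]; b=cv2.imread('pics/t7.png')[60:320,110:470]
a=cv2.resize(a,(430,295)); a=cv2.resize(cv2.imread('pics/s7.png')[160:310,110:430],(795,373),interpolation=cv2.INTER_CUBIC)
b=cv2.resize(cv2.imread('pics/t7.png')[150:305,125:465],(500,228),interpolation=cv2.INTER_CUBIC)
b=cv2.copyMakeBorder(b,0,0,0,295,cv2.BORDER_CONSTANT); cv2.imwrite('pics/c9.png',np.vstack([a,b][:2])[:600])
E
```

```text
t 94.45 p [0.4475, -0.0681, 0.3701] x [-0.002, -0.001, -1.0] z [0.625, 0.78, -0.003] F [-0.7, -0.1, 0.2] g 0.689 q [0.87, -0.14, -0.68, 1.63, -0.08, 1.62, 1.08]
```

View pics/c9.png

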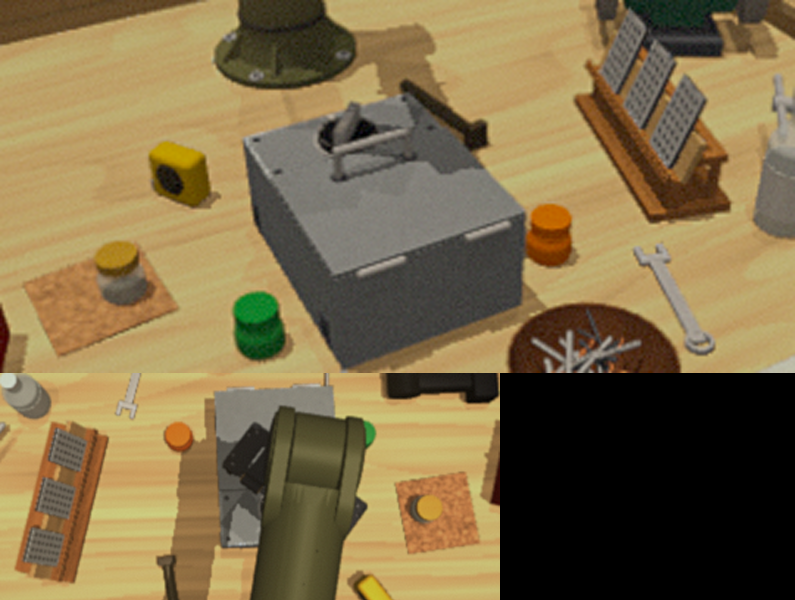

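```bash
python3 -c "
from bench import close_job
print(close_job())"
```

```text
the job is handed in; nothing more can be done
None
```

The job is handed in at about 94 s on the robot's clock. The jar is on the mat, all three plates are on the rack, and the box is shut with the dial turned off 0.

- **Jar:** I moved the brass-capped jar from the lid to the cork mat. The last picture shows it still well inside the mat.
- **Lock:** I pinched and turned the dial clockwise about 2¼ turns to 30. Then I turned it counter-clockwise past 10 and stopped on 10 the second time, then went clockwise to 0. The lid lifted freely on the first try.
- **Plates:** The lid was opened to about 98°. There were three plates, in slots −63, +21 and +63. Each was set down on the ledge until contact was felt, and the last picture shows them side by side leaning on the board.
- **Closing:** I pressed the lid shut until it met a hard stop at about 32 N. I then turned the dial about 140° away from 0.

**Checks:** The last views show nothing knocked over and the other tools in view not visibly moved. The locked state was not tested by pulling the lid. The stops on 30 and 10 were read only from the tool angle, not from a picture. Two measurements disagreed:
- The rack position from the fixed cameras was about 4 mm off the wrist camera's. I used the wrist value, and contact with the board matched it to about 1 mm.
- The first plate met the ledge about 3 mm above the computed height.

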